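Pack and wedge a tube home in a fit-up jig

ROBOT

A 7-joint arm with a two-finger parallel gripper is mounted at the origin on the work surface. World frame = base frame: x ahead of the robot, y to its left, z up, the work surface at z = 0. Lengths are in m, angles in rad, forces in N, time in s.
With the tool pointing down it reaches from about 0.425 to 0.95 m from the base axis. Payload 4.7 kg.
Tool frame: the origin (TCP) lies between the finger pads; the fingertips stand 14 mm ahead of it and the grasp point (between the pads) lies 5 mm behind it; z points along the fingers, x is the direction in which the jaws open and shut, and the axes are right-handed (so a half turn about z gives the same grasp; the last joint's range is limited). The gripper opens to 85 mm and grips with 20 to 120 N. Pads are 22 mm wide; open, the fingers measure 114 mm over their backs; the gripper's body (76 mm by 85 mm) begins 54 mm behind the grasp point. The pads swing forward as they close: fully open they stand 13 mm farther back than shut.
Start: joints at [-1.222, 0.469, -0.049, 1.532, 0.024, 1.141, -0.082], TCP at [0.249, 0.627, 0.245] pointing down, gripper open.
Joint ranges: [-2.59, 2.59], [-0.33, 1.99], [-1.39, 1.29], [0.1, 2.45], [-1.04, 4.18], [0.21, 1.99], [-2.66, 2.66]. Speed limits (rad/s): [2.57, 2.57, 3.14, 3.14, 3.14, 3.14, 3.14].

INTERFACE

Orientations are given as a 3x3 rotation matrix whose columns are the frame's x, y, z axes.
In Python, from rig import state, read_camera, get_calibration, sign_off, trace gives the robot as it stands.
- The arm moves only by the tool servo_tool, never from a script. Its arguments are lists of equal length, an entry for each row: "offset": the shift along the tool's x, y, z in m, a list of three; "delta_rot": the turn, a rotation vector about the tool's x, y, z in rad, a list of three; "gripper": the finger opening in m, from 0 to 0.0854. In form: {"offset": [[dx, dy, dz], ...], "delta_rot": [[ax, ay, az], ...], "gripper": [gripper, ...]}. A call has 1 to 10 rows; each row shifts and turns the commanded pose from where the row before left it, along the tool's axes as they then stand; what a row does not reach is not made up. A row lasts 1/8 s, in which the tool goes at most 62.5 mm and 10.7 degrees, less where a joint would pass 70% of its speed; a pose out of reach is approached as far as the arm can. A call with a gripper value outside its range is refused whole. The fingers move at their own pace and stop on an object; "force" is the grip in N (left out, the last holds). Time passes only in rows, so rows that do not move let the fingers close. It gives the time, the measured TCP pose, the force and the opening at its end, in the units of the state.
- state(): the state, without advancing time (a new reading comes with each control period).
- read_camera(name): name is "scene" or "side" or "wrist"; returns the picture (420x560x3 uint8, red, green, blue); there is no depth.
- get_calibration(name): a dict with "K" (3x3 intrinsics, pixels), "world_to_cam" (4x4, takes a point from world to camera coordinates); the wrist camera has in their place "T_tool_cam" (4x4, takes a point from camera to tool coordinates, whose origin is the TCP and whose axes are the tool frame's). Camera axes: x right, y up, looking along -z (the intrinsics and any distortion apply to the point x, -y, -z); pixel columns grow to the right and rows downward; lengths in m; the calibration is good to about 2 mm. A picture is of the moment at which its call begins: read the wrist's pose just before it. get_calibration takes no time and is no camera call.
- sign_off(): hands the job in, once; it reports no verdict.
Trained networks look in the newest picture that a camera, given by its name, has taken for a name from the list of things; names that differ only in an ending like _2 or _b are one class to them, and where a whole thing is asked for, a point or a joint stands for the part that bears it (a point fixed in the world has none). Each returns a list of dicts, best first, with "p" (0 to 1); they miss things now and then, are a little off and sometimes report something else, mostly with a low value. They report only what shows in the picture. A call takes as long as a camera call. They do not tell look-alikes from the thing itself.
- trace(name, camera): "region" (420x560 bool, what is visible of it) and "centre" ([column, row] in pixels, amid what is visible of it).
The state is a dict: "t": time; "q": joint angles; "joint_vel": joint speeds; "joint_torque": joint torques, N m; "eef_pos": TCP position; "eef_rot": TCP orientation; "force": force on the tool from outside, world axes, zero at the start; "wrist_torque": the same for the moment, N m; "opening": finger opening in m.
Only numpy, scipy, OpenCV 4.12 (cv2) and the standard library are available. Lean on these libraries where they do the work, as an engineer would, in place of code of your own. Each camera call takes 0.05 s, during which the arm holds its last target. There are 200 camera calls.

TASK

Clamp the square tube hard against the fence of the fit-up jig, ready for tacking: stand the one or two packers that suit the gap from the rack between the tube and the stop block, let them go, then enter the taper wedge point down between packers and stop, sloping side to the stop. Push it down until it jams and the tube is home against the fence; with the right packers its point ends in the lower half of the stop block, clear of the base plate. Finish while still gripping the wedge and pressing it down firmly, about 20 N, and leave the other things on the bench alone.

Things in the scene. Friction and masses are not known exactly. Their poses are not given: they have to be found in the camera images.
- jig: Fit-up jig, fixed to the bench: steel base plate 220 x 260 x 10 mm. Origin under the plate's centre; z up; x runs along the fence and the tube; +y points from the fence across the gap to the stop block. The packers, wedge and stop all work about jig x = 0.
- fence_face (a point): Point on the face of the fence that the tube must bear on, at the fence's middle, at the level of the base plate's top (jig x 0, y -80 mm, z 10 mm). The face is upright, 60 mm high and 200 mm long along jig x, and looks to jig +y.
- fence: The welded grey fence on the jig, 60 mm high, 10 mm thick with gussets behind; origin as point fence_face.
- stop: Stop block bolted to the jig opposite the fence, fixed; its distance from the fence differs from job to job. Body axes parallel to the jig's. Block 44 mm wide along x, 60 mm high, on a foot 130 mm wide and 12 mm high. Its face towards the tube leans away 1 in 5: the gap is 12 mm wider at the block's top than at the base plate.
- stop_foot (a point): Middle of the lower edge of the stop block's sloping face, on the top of the base plate.
- tube_center (a point): Centre of the loose work piece, a square steel tube 40 x 40 mm in section and 160 mm long, about 0.54 kg, lying along its x (jig x) on the base plate between fence and stop; it starts 0.5 to 1.5 mm off the fence. Its faces are 20 mm either side of the centre.
- rack: Grey steel rack, fixed: base 60 x 190 x 8 mm, dividers to 43 mm above the bench, 30 mm wide along x. Origin under its middle. Along its y stand the 20 mm packer at -60, 15 mm at -20, 10 mm at +20 and the wedge at +60 mm, upright, feet 8 mm above the bench, to be lifted out over their neighbours. Of two packers put the narrower, taller one in first, so that the fingers pass either side of it.
- packer20_center (a point): Centre of the loose 20 mm packer: flat steel plate standing upright, 60 mm wide along x, 20 mm thick along y, 70 mm tall, 0.66 kg. Its foot is flat; it stands alone but tips over if knocked. It sticks up above tube and stop, to be held by its top 22 mm across the width.
- packer15_center (a point): Centre of the loose 15 mm packer: flat steel plate standing upright, 50 mm wide along x, 15 mm thick along y, 86 mm tall, 0.51 kg. Its foot is flat; it stands alone but tips over if knocked. It sticks up above tube and stop, to be held by its top 22 mm across the width.
- packer10_center (a point): Centre of the loose 10 mm packer: flat steel plate standing upright, 40 mm wide along x, 10 mm thick along y, 102 mm tall, 0.32 kg. Its foot is flat; it stands alone but tips over if knocked. It sticks up above tube and stop, to be held by its top 22 mm across the width.
- wedge_tip (a point): Middle of the foot (thin end) of the loose steel taper wedge, 28 mm wide along x, 130 mm tall along z, 0.75 kg. Its foot is 12 mm thick along y: the flat upright side lies at y -6 mm, the other at +6 mm, and this +y side slopes outward 1 in 5 all the way up (38 mm thick at the top), matching the stop's face.
- wedge_center (a point): Middle of the wedge, 65 mm above its foot, 6.5 mm to +y of the foot's middle; near the top, where it is held across its 28 mm width, the middle of its thickness is 5 mm further to +y. When tight its foot stands 5 mm above the base plate per 1 mm by which its space at the base plate (fence to foot of stop, less tube and packers) is under 12 mm; 8 to 9 mm is ideal.
- hammer: Hammer lying beside the rack, a bystander.
- brush: Wire brush lying beside the jig, a bystander.
- square: Small triangular bright steel set-square, 90 mm, lying beyond the rack, a bystander.
There are look-alikes about, which are no part of the job. Leave any black or green look-alike of the part that bears packer20_center alone.

How it is judged:
By the outcome, as a careful person would: the job done as asked, in the order asked, and still so for the second after the job is handed in, while the arm keeps its last pose, push and grip.
It also fails if it takes over 72 s, if anything falls off the work surface, if the arm or the gripper's body presses on something with over 40 N, if the wrist force passes 120 N, or if a joint passes its speed limit or range.

## Working session

There is one attempt and no reset: what is moved stays moved. The work goes in short steps, Python scripts to look and compute and a tool call to move; the robot and the scene stay as the last step left them, time stands still between calls to the robot, and variables do not carry over. Pictures are saved under pics/ and viewed, about 8 in all and at most 12, crops included, and the job is handed in when it is done.

Besides the shell and the picture viewer there is one more tool, called after "Emit:" as name(argument=value, ...), one argument or row to a line, values as JSON. servo_tool: Moves the arm, as the interface text tells. Its arguments: {"type":"object","properties":{"offset":{"type":"array"},"delta_rot":{"type":"array"},"gripper":{"type":"array"},"force":{"type":"number"}},"required":["offset","delta_rot","gripper"]}

```bash
mkdir -p pics; ls; python3 - <<'E'
from rig import *
import cv2,numpy as np
s=state();print({k:np.round(v,3).tolist() for k,v in s.items()})
for c in ["scene","side"]:
    im=read_camera(c);cv2.imwrite(f"pics/{c}0.png",im[:,:,::-1])
    k=get_calibration(c);print(c,{a:np.round(b,4).tolist() for a,b in k.items()})
print({a:np.round(b,4).tolist() for a,b in get_calibration("wrist").items()})
E
```

```text
pics
{'t': 0.0, 'q': [-1.222, 0.469, -0.049, 1.534, 0.024, 1.141, -0.082], 'joint_vel': [-0.001, -0.001, -0.001, -0.0, 0.002, 0.0, -0.002], 'joint_torque': [0.001, -51.033, -0.046, -23.772, 0.011, 0.007, -0.0], 'eef_pos': [0.249, 0.627, 0.244], 'eef_rot': [[0.369, 0.929, -0.001], [0.929, -0.369, -0.002], [-0.002, 0.0, -1.0]], 'force': [-0.115, 0.259, 0.847], 'wrist_torque': [0.028, -0.021, -0.011], 'opening': 0.085}
scene {'K': [[387.4118, 0.0, 284.0252], [0.0, 387.4118, 213.1355], [0.0, 0.0, 1.0]], 'world_to_cam': [[0.5597, 0.8285, -0.0176, -0.3471], [-0.6577, 0.457, 0.5988, 0.3514], [0.5042, -0.3236, 0.8007, -1.4212], [0.0, 0.0, 0.0, 1.0]]}
side {'K': [[423.6322, 0.0, 283.6531], [0.0, 423.6322, 205.0049], [0.0, 0.0, 1.0]], 'world_to_cam': [[0.8221, -0.5689, -0.0231, -0.489], [0.3537, 0.4784, 0.8037, -0.2815], [-0.4462, -0.6689, 0.5945, -1.0109], [0.0, 0.0, 0.0, 1.0]]}
{'K': [[291.2694, 0.0, 276.8333], [0.0, 291.2694, 210.3862], [0.0, 0.0, 1.0]], 'T_tool_cam': [[1.0, 0.0004, 0.0007, 0.0004], [0.0006, -0.9517, -0.3072, -0.0789], [0.0006, 0.3072, -0.9517, -0.1291], [0.0, 0.0, 0.0, 1.0]]}
```

View pics/scene0.png

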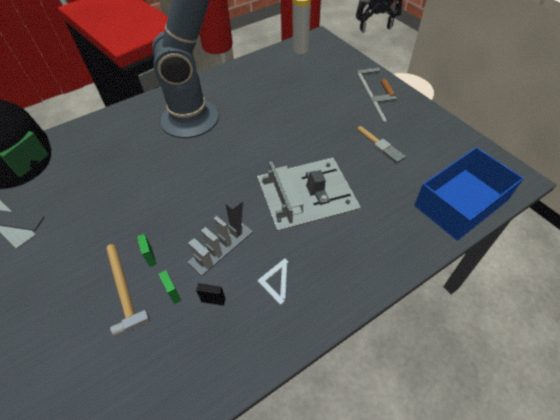

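View pics/side0.png

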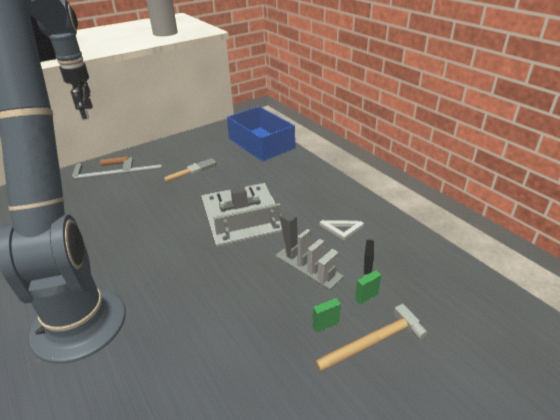

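The scene camera shows the jig at about (308,190), with the stop near (317,182) and the fence near (283,190). The rack is at about (220,247), with the dark wedge at its upper right (235,215) and packers descending to the lower left. Green and black look-alikes are around it. I'll locate the jig and rack roughly from these.

```bash
cat > h.py <<'E'
from rig import *
import cv2,numpy as np
from scipy.optimize import least_squares
def cam(c,s=None):
    k=get_calibration(c)
    if c=="wrist":
        T=np.eye(4);T[:3,:3]=s["eef_rot"];T[:3,3]=s["eef_pos"]
        W=np.linalg.inv(T@k["T_tool_cam"])
    else: W=np.array(k["world_to_cam"])
    return np.array(k["K"]),W
def proj(cm,P):
    K,W=cm;p=np.atleast_2d(P)@W[:3,:3].T+W[:3,3]
    p=p*[1,-1,-1];u=p@K.T;return u[:,:2]/u[:,2:]
def ray(cm,uv):
    K,W=cm;d=np.linalg.inv(K)@[uv[0],uv[1],1];d=d*[1,-1,-1]
    R=W[:3,:3];return -R.T@W[:3,3],R.T@d
def onz(cm,uv,z):
    o,d=ray(cm,uv);return o+d*(z-o[2])/d[2]
def tri(l):
    A=np.zeros((3,3));b=np.zeros(3)
    for cm,uv in l:
        o,d=ray(cm,uv);d=d/np.linalg.norm(d);M=np.eye(3)-np.outer(d,d);A+=M;b+=M@o
    return np.linalg.solve(A,b)
def rz(a):
    return np.array([[np.cos(a),-np.sin(a),0],[np.sin(a),np.cos(a),0],[0,0,1]])
E
python3 - <<'E'
from h import *
C={c:cam(c) for c in["scene","side"]}
for n in ["jig","rack","stop","tube_center","wedge_center","packer20_center","packer15_center","packer10_center"]:
    l=[]
    for c in C:
        r=trace(n,c)
        print(n,c,[(np.round(d["p"],2),np.round(d["centre"]).tolist(),int(d["region"].sum())) for d in r[:5]])
        if r:l.append((C[c],r[0]["centre"]))
    if len(l)==2:print("  tri",tri(l).round(3))
S=C["scene"]
for uv in[(258,191),(344,158),(359,208),(272,227)]: print("plate",onz(S,uv,.01).round(3))
for uv in[(188,262),(200,272),(252,235)]: print("rack",onz(S,uv,.008).round(3))
E
```

```text
jig scene [(np.float64(0.93), [303.0, 197.0], 3831), (np.float64(0.52), [318.0, 186.0], 528)]
jig side [(np.float64(0.83), [243.0, 218.0], 2832), (np.float64(0.57), [302.0, 238.0], 316)]
  tri [ 0.531  0.133 -0.017]
rack scene [(np.float64(0.85), [225.0, 248.0], 884)]
rack side [(np.float64(0.86), [305.0, 269.0], 681), (np.float64(0.41), [341.0, 226.0], 474)]
  tri [ 0.555 -0.158 -0.02 ]
stop scene [(np.float64(0.57), [320.0, 187.0], 541), (np.float64(0.21), [306.0, 194.0], 3507)]
stop side [(np.float64(0.74), [237.0, 203.0], 516), (np.float64(0.67), [195.0, 170.0], 404)]
  tri [0.543 0.19  0.006]
tube_center scene [(np.float64(0.73), [290.0, 192.0], 637)]
tube_center side [(np.float64(0.57), [236.0, 210.0], 131), (np.float64(0.27), [243.0, 218.0], 2751)]
  tri [0.509 0.104 0.028]
wedge_center scene [(np.float64(0.74), [232.0, 210.0], 459)]
wedge_center side [(np.float64(0.58), [238.0, 212.0], 137)]
  tri [ 0.479 -0.055  0.1  ]
packer20_center scene [(np.float64(0.76), [212.0, 295.0], 506), (np.float64(0.68), [238.0, 211.0], 502), (np.float64(0.65), [203.0, 251.0], 344), (np.float64(
[... 169 characters left out ...]
98), (np.float64(0.67), [323.0, 318.0], 666), (np.float64(0.57), [327.0, 264.0], 463), (np.float64(0.25), [242.0, 220.0], 3051)]
  tri [ 0.662 -0.273 -0.045]
packer15_center scene [(np.float64(0.58), [214.0, 239.0], 264)]
packer15_center side [(np.float64(0.67), [314.0, 257.0], 398), (np.float64(0.46), [325.0, 264.0], 435)]
  tri [ 0.559 -0.188  0.049]
packer10_center scene [(np.float64(0.52), [222.0, 231.0], 240)]
packer10_center side [(np.float64(0.7), [303.0, 242.0], 283)]
  tri [ 0.557 -0.153  0.07 ]
plate [0.452 0.017 0.01 ]
plate [0.493 0.323 0.01 ]
plate [0.679 0.228 0.01 ]
plate [ 0.589 -0.021  0.01 ]
rack [ 0.555 -0.269  0.008]
rack [ 0.601 -0.256  0.008]
rack [ 0.579 -0.081  0.008]
```

```bash
cat >> h.py <<'E'
from scipy.spatial.transform import Rotation as Ro
import json
def Rt(yaw): # tool down, tool x at azimuth yaw (deg)
    a=np.radians(yaw);x=np.array([np.cos(a),np.sin(a),0]);z=np.array([0,0,-1.]);return np.c_[x,np.cross(z,x),z]
def plan(wps,g,s=None):
    """wps: list of (pos,yaw,nrows); prints rounded rows from measured pose"""
    s=s or state();p=np.array(s["eef_pos"]);R=np.array(s["eef_rot"]);off=[];rot=[]
    for P,yaw,n in wps:
        for i in range(n):
            k=n-i;d=np.round(R.T@((np.array(P)-p)/k),4);w=np.round(Ro.from_matrix(R.T@Rt(yaw)).as_rotvec()/k,3)
            off.append(d.tolist());rot.append(w.tolist());p=p+R@d;R=R@Ro.from_rotvec(w).as_matrix()
    print(json.dumps({"offset":off,"delta_rot":rot,"gripper":[g]*len(off)}));print("max mm",max(np.linalg.norm(o) for o in off),"deg",np.degrees(max(np.linalg.norm(o) for o in rot)))
E
python3 -c "
from h import *
plan([((.53,.18,.2),-27,10)],.085)"
```

```text
{"offset": [[-0.0312, 0.0426, 0.0045], [-0.0238, 0.0472, 0.0045], [-0.0156, 0.0505, 0.0045], [-0.007, 0.0524, 0.0045], [0.0017, 0.0528, 0.0046], [0.0105, 0.0518, 0.0045], [0.0189, 0.0493, 0.0046], [0.0268, 0.0455, 0.0045], [0.034, 0.0405, 0.0046], [0.0403, 0.0342, 0.0045]], "delta_rot": [[-0.0, -0.0, 0.166], [-0.0, -0.0, 0.166], [-0.0, -0.0, 0.167], [-0.0, -0.0, 0.166], [-0.0, -0.0, 0.167], [-0.0, -0.0, 0.166], [-0.0, -0.0, 0.167], [-0.0, 0.0, 0.166], [-0.0, 0.0, 0.167], [-0.0, 0.0, 0.166]], "gripper": [0.085, 0.085, 0.085, 0.085, 0.085, 0.085, 0.085, 0.085, 0.085, 0.085]}
max mm 0.05307928032669622 deg 9.568395178684748
```

Emit:
servo_tool(
  offset=[
    [-0.031, 0.043, 0.0045],
    [-0.024, 0.047, 0.0045],
    [-0.016, 0.05, 0.0045],
    [-0.007, 0.052, 0.0045],
    [0.002, 0.053, 0.0045],
    [0.01, 0.052, 0.0045],
    [0.019, 0.049, 0.0045],
    [0.027, 0.045, 0.0045],
    [0.034, 0.04, 0.0045],
    [0.04, 0.034, 0.0045],
  ],
  delta_rot=[
    [0, 0, 0.166],
    [0, 0, 0.166],
    [0, 0, 0.166],
    [0, 0, 0.166],
    [0, 0, 0.167],
    [0, 0, 0.166],
    [0, 0, 0.167],
    [0, 0, 0.166],
    [0, 0, 0.167],
    [0, 0, 0.166],
  ],
  gripper=[0.085, 0.085, 0.085, 0.085, 0.085, 0.085, 0.085, 0.085, 0.085, 0.085],
)

```text
t: 2.15
eef_pos: [0.5305, 0.1804, 0.2005]
eef_rot: [[0.889, -0.457, 0.001], [-0.457, -0.889, 0.001], [0.0, -0.001, -1.0]]
force: [1.0, 1.0, -0.4]
opening: 0.0847
```

Emit:
servo_tool(
  offset=[
    [0, 0, 0],
    [0, 0, 0],
  ],
  delta_rot=[
    [0, 0, 0],
    [0, 0, 0],
  ],
  gripper=[0.085, 0.085],
)

```text
t: 2.4
eef_pos: [0.5294, 0.1824, 0.2003]
eef_rot: [[0.892, -0.452, -0.0], [-0.452, -0.892, 0.001], [-0.001, -0.001, -1.0]]
force: [0.9, -0.0, 0.9]
opening: 0.0849
```

```bash
python3 - <<'E'
from h import *
s=state();print(s["t"],s["eef_pos"],s["q"]);np.save("sj.npy",s,allow_pickle=True)
im=read_camera("wrist")[:,:,::-1];cv2.imwrite("pics/w1.png",im);cv2.imwrite("pics/w1z.png",cv2.resize(im,(800,600),interpolation=cv2.INTER_CUBIC))
C=cam("wrist",s)
for n,z in [("jig",.01),("stop",.06),("tube_center",.05),("fence",.05)]:
    r=trace(n,"wrist")
    for d in r[:2]: print(n,round(d["p"],2),np.round(d["centre"],1),onz(C,d["centre"],z).round(4),cv2.minAreaRect(np.argwhere(d["region"])[:,::-1].astype(np.int32)))
E
```

```text
2.4 [0.52937959 0.18242615 0.20030061] [-0.75462843  0.34263449  0.44009243  1.88168333 -0.17725189  0.95527696
 -0.70289783]
jig 0.85 [294.6 170.8] [0.5565 0.1932 0.01  ] ((299.11541748046875, 207.576904296875), (221.218994140625, 212.9821014404297), 78.69007110595703)
stop 0.94 [288.4 194.3] [0.5426 0.1849 0.06  ] ((293.4999084472656, 200.576416015625), (48.220306396484375, 121.02914428710938), 79.76519775390625)
tube_center 0.57 [301.4 275.9] [0.514  0.0939 0.05  ] ((300.86993408203125, 272.40460205078125), (51.24327087402344, 148.9400177001953), 81.25383758544922)
fence 0.57 [285.6 305.6] [0.4819 0.0677 0.05  ] ((306.2391052246094, 299.3816833496094), (39.262428283691406, 178.3484344482422), 80.18070220947266)
```

View pics/w1z.png

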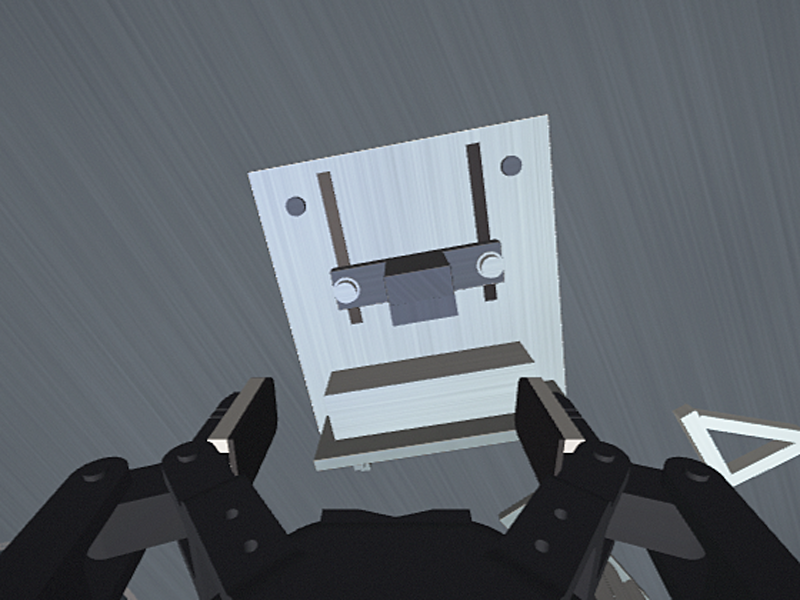

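The picture shows the stop block at zoomed (420,285) with its sloping face's lower edge at (393,325)-(458,316). The tube's stop-side face is the dark strip (325-535, 345-395), its top lies just below that, and the fence top edge is at about row 440-465. The plate's rear corners are (248,173) and (548,115). I'll turn parallel to the jig and look straight into the gap from closer.

```bash
python3 - <<'E'
from h import *
s=np.load("sj.npy",allow_pickle=True).item();C=cam("wrist",s)
f=1/1.42857
a,b=[onz(C,np.array(u)*f,.01) for u in[(248,173),(548,115)]]
print(a,b,np.linalg.norm(b-a));x=(b-a)/np.linalg.norm(b-a);yaw=np.degrees(np.arctan2(x[1],x[0]));y=np.array([-x[1],x[0],0])
c=(a+b)/2-.13*y;print("yaw",yaw,"jig",c)
toj=lambda p:np.array([(p-c)@x,(p-c)@y]).round(4)
print("stop foot",[toj(onz(C,np.array(u)*f,.01)) for u in[(393,325),(458,316)]])
print("tube low",[toj(onz(C,np.array(u)*f,.01)) for u in[(334,373),(520,342)]],"tube up",[toj(onz(C,np.array(u)*f,.05)) for u in[(325,395),(534,362)]])
print("fence top",[toj(onz(C,np.array(u)*f,.07)) for u in[(315,460)]])
g=c+y*(-.02);g[2]=.16
print(g); plan([(g,yaw,4)],.085)
E
```

```text
[0.46614679 0.29781777 0.01      ] [0.67633728 0.23508224 0.01      ] 0.2193531118068671
yaw -16.61877963708848 jig [0.53406172 0.14188025 0.01      ]
stop foot [array([-0.0265, -0.0065]), array([ 0.0271, -0.0082])]
tube low [array([-0.084 , -0.0407]), array([ 0.0749, -0.0403])] tube up [array([-0.0847, -0.0381]), array([ 0.074 , -0.0388])]
fence top [array([-0.0988, -0.0795])]
[0.52834167 0.12271567 0.16      ]
{"offset": [[0.0066, 0.0136, 0.0101], [0.006, 0.0138, 0.0101], [0.0054, 0.0141, 0.0101], [0.0048, 0.0143, 0.01]], "delta_rot": [[-0.0, 0.0, -0.044], [-0.0, 0.0, -0.044], [-0.0, 0.0, -0.045], [-0.001, 0.0, -0.044]], "gripper": [0.085, 0.085, 0.085, 0.085]}
max mm 0.01818048404196104 deg 2.5783100780887045
```

Emit:
servo_tool(
  offset=[
    [0.006, 0.017, 0.01],
    [0.006, 0.017, 0.01],
    [0.006, 0.017, 0.01],
    [0.005, 0.017, 0.01],
    [0, 0, 0],
    [0, 0, 0],
  ],
  delta_rot=[
    [0, 0, -0.044],
    [0, 0, -0.044],
    [0, 0, -0.045],
    [0, 0, -0.044],
    [0, 0, 0],
    [0, 0, 0],
  ],
  gripper=[0.085, 0.085, 0.085, 0.085, 0.085, 0.085],
)

```text
t: 3.4
eef_pos: [0.5243, 0.1114, 0.1607]
eef_rot: [[0.958, -0.288, 0.001], [-0.288, -0.958, 0.001], [0.0, -0.001, -1.0]]
force: [-0.7, 0.7, 0.2]
opening: 0.0852
```

```bash
python3 - <<'E'
from h import *
s=state();print(s["t"],s["eef_pos"],s["eef_rot"]);np.save("sj2.npy",s,allow_pickle=True)
im=read_camera("wrist")[:,:,::-1];cv2.imwrite("pics/w2.png",im);cv2.imwrite("pics/w2z.png",cv2.resize(im[60:360,80:480],(800,600),interpolation=cv2.INTER_CUBIC))
E
```

```text
3.4 [0.52430656 0.11142612 0.16069229] [[ 9.57630264e-01 -2.87999632e-01  6.99379788e-04]
 [-2.88000178e-01 -9.57629957e-01  8.73098135e-04]
 [ 4.18295095e-04 -1.03752670e-03 -9.99999374e-01]]
```

View pics/w2z.png

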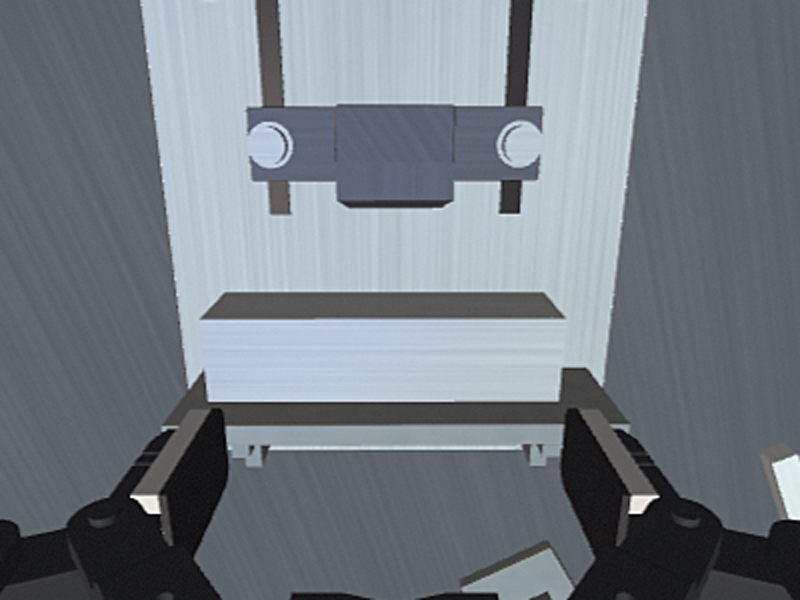

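The zoomed crop (2x, offset 80,60) shows the lower edge of the sloping face at row ~208 (x 350-443) and the tube's lower edge at row ~292. The fence face's foot is at row ~368 just past the tube ends, and the fence top edge is at row ~425. I'll measure these edges at sub-pixel level.

```bash
python3 - <<'E'
from h import *
s=np.load("sj2.npy",allow_pickle=True).item();C=cam("wrist",s)
im=cv2.GaussianBlur(cv2.cvtColor(cv2.imread("pics/w2.png"),cv2.COLOR_BGR2GRAY).astype(float),(0,0),.7)
def row(c,r,w=4,h=3): # c,r in zoom
    c=c/2+80;r=r/2+60;R=np.arange(int(r)-w,int(r)+w+1)
    p=im[R[0]:R[-1]+1,int(c)-h:int(c)+h+1].mean(1);g=np.abs(np.gradient(p));i=int(g[1:-1].argmax())+1
    d=(g[i-1]-g[i+1])/(2*(g[i-1]-2*g[i]+g[i+1])+1e-9)
    return np.array([int(c),R[i]+d])
def col(c,r,w=4,h=3):
    c=c/2+80;r=r/2+60;R=np.arange(int(c)-w,int(c)+w+1)
    p=im[int(r)-h:int(r)+h+1,R[0]:R[-1]+1].mean(0);g=np.abs(np.gradient(p));i=int(g[1:-1].argmax())+1
    d=(g[i-1]-g[i+1])/(2*(g[i-1]-2*g[i]+g[i+1])+1e-9)
    return np.array([R[i]+d,int(r)])
# plate side edges
L=[onz(C,col(c,r),.01) for c,r in[(148,50),(163,180),(176,280)]];Rr=[onz(C,col(c,r),.01) for c,r in[(643,50),(628,180),(617,280)]]
tubeL=[onz(C,row(c,292),.01) for c in(250,320,395,460,520)];tubeU=[onz(C,row(c,318),.05) for c in(230,320,395,460,540)]
yl=L[0]-L[2];yr=Rr[0]-Rr[2]
for n,v in(("L",yl),("R",yr)):print(n,np.degrees(np.arctan2(-v[0],v[1])))
v=tubeL[-1]-tubeL[0];print("tube yaw",np.degrees(np.arctan2(v[1],v[0])));v=tubeU[-1]-tubeU[0];print("tubeU yaw",np.degrees(np.arctan2(v[1],v[0])))
ft=[row(c,426) for c in(260,330,395,460,530)]
FT=[onz(C,u,.07) for u in ft];v=FT[-1]-FT[0];fy=np.degrees(np.arctan2(v[1],v[0]));print("fence yaw",fy)
a=np.radians(-16.75);x=np.array([np.cos(a),np.sin(a),0]);y=np.array([-x[1],x[0],0])
cx=np.mean([(L[i]+Rr[i])/2@x for i in range(3)]);print("plate width",[(Rr[i]-L[i])@x for i in range(3)],"cx",cx)
Y=lambda l:np.round([p@y for p in l],4)
print("fence top y",Y(FT),"fence foot",Y([onz(C,row(c,368),.01) for c in(576,582)]))
print("tube low",Y(tubeL),"up",Y(tubeU))
print("stop foot",Y([onz(C,row(c,208),.01) for c in(365,380,395,410,430)]),"stop top",Y([onz(C,row(c,200,3),.07) for c in(355,380,395,410,440)]))
print("stop x",[onz(C,np.array([c/2+80,r/2+60]),z)@x-cx for c,r,z in[(350,207,.01),(443,207,.01),(337,190,.07),(453,190,.07)]])
print([ (u/1).tolist() for u in ft[:2]])
E
```

```text
L -16.621645868043412
R -16.671320181298015
tube yaw -16.796238169030595
tubeU yaw -16.69450011347772
fence yaw -16.522765670591674
plate width [np.float64(0.2197303346273419), np.float64(0.2196797178551549), np.float64(0.21963873921882518)] cx 0.46993735454211966
fence top y [0.2106 0.2106 0.2108 0.2109 0.211 ] fence foot [0.2104 0.2102]
tube low [0.2516 0.2516 0.2516 0.2515 0.2515] up [0.2515 0.2516 0.2516 0.2516 0.2516]
stop foot [0.2938 0.2938 0.2938 0.2938 0.2939] stop top [0.3057 0.3058 0.3059 0.3058 0.3031]
stop x [np.float64(-0.02108811726925308), np.float64(0.023536341572500508), np.float64(-0.02138430233046207), np.float64(0.021957411256944948)]
[[210.0, 272.3376147802281], [245.0, 272.23016335614557]]
```

The gap from tube-home to the stop foot is 83.3 − 40 = 43.3 mm. With the 15 and 20 mm packers that leaves 8.3 mm, which is in the ideal range. Next I'll look at the rack.

```bash
python3 - <<'E'
from h import *
a=np.radians(-16.65);x=np.array([np.cos(a),np.sin(a),0]);y=np.array([-x[1],x[0],0])
print("x,y",x,y)
plan([((.575,-.185,.23),0,8)],.085)
E
```

```text
x,y [ 0.9580729  -0.28652455  0.        ] [0.28652455 0.9580729  0.        ]
{"offset": [[0.0167, 0.0337, -0.0087], [0.0155, 0.0343, -0.0087], [0.0142, 0.0348, -0.0087], [0.013, 0.0353, -0.0087], [0.0116, 0.0357, -0.0087], [0.0104, 0.0362, -0.0087], [0.009, 0.0365, -0.0086], [0.0077, 0.0368, -0.0087]], "delta_rot": [[-0.0, -0.0, -0.036], [-0.0, -0.0, -0.037], [-0.0, -0.0, -0.036], [-0.0, -0.0, -0.037], [-0.0, -0.0, -0.036], [-0.0, -0.0, -0.037], [-0.0, -0.0, -0.036], [-0.001, -0.001, -0.037]], "gripper": [0.085, 0.085, 0.085, 0.085, 0.085, 0.085, 0.085, 0.085]}
max mm 0.03865604739235506 deg 2.121491811406799
```

Emit:
servo_tool(
  offset=[
    [0.017, 0.034, -0.017],
    [0.016, 0.034, -0.017],
    [0.014, 0.035, -0.017],
    [0.013, 0.035, -0.017],
    [0.012, 0.036, 0],
    [0.01, 0.036, 0],
    [0.009, 0.036, 0],
    [0.008, 0.037, 0],
    [0, 0, 0],
    [0, 0, 0],
  ],
  delta_rot=[
    [0, 0, -0.036],
    [0, 0, -0.037],
    [0, 0, -0.036],
    [0, 0, -0.037],
    [0, 0, -0.036],
    [0, 0, -0.037],
    [0, 0, -0.036],
    [0, 0, -0.037],
    [0, 0, 0],
    [0, 0, 0],
  ],
  gripper=[0.085, 0.085, 0.085, 0.085, 0.085, 0.085, 0.085, 0.085, 0.085, 0.085],
)

```text
t: 4.7
eef_pos: [0.5756, -0.1848, 0.2283]
eef_rot: [[1.0, 0.0, 0.0], [0.0, -1.0, 0.001], [0.0, -0.001, -1.0]]
force: [0.2, 0.8, -0.0]
opening: 0.0848
```

```bash
python3 - <<'E'
from h import *
s=state();print(s["t"],s["eef_pos"],s["eef_rot"]);np.save("sr.npy",s,allow_pickle=True)
im=read_camera("wrist")[:,:,::-1];cv2.imwrite("pics/r1.png",im);cv2.imwrite("pics/r1z.png",cv2.resize(im[40:340,80:480],(800,600),interpolation=cv2.INTER_CUBIC))
E
```

```text
4.7 [ 0.57564982 -0.18482964  0.22829898] [[ 9.99999940e-01  3.08908718e-04  1.59702661e-04]
 [ 3.08738685e-04 -9.99999387e-01  1.06361690e-03]
 [ 1.60031123e-04 -1.06356753e-03 -9.99999422e-01]]
```

View pics/r1z.png

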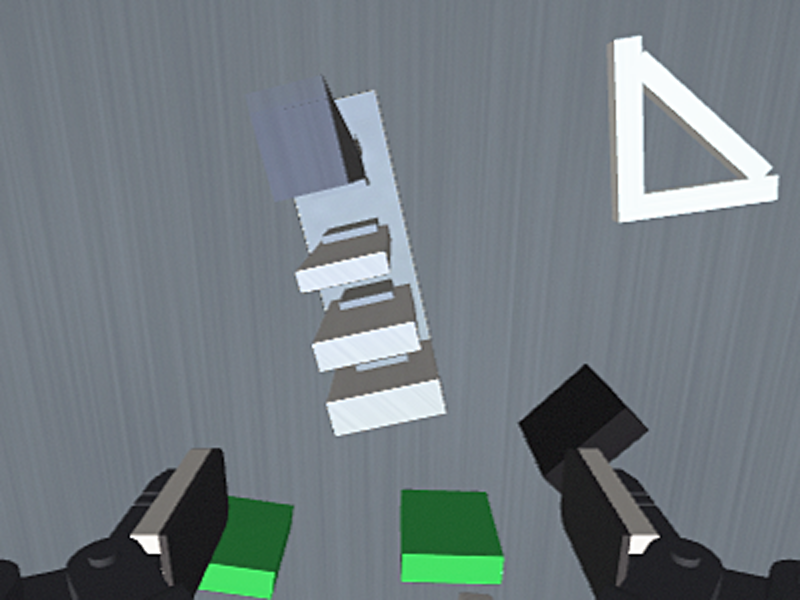

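The crop (2x, offset 80,40) shows the tops of the 10 mm packer at (343,272), the 15 mm at (367,346) and the 20 mm at (387,407). The wedge top is the purple quad (250,93)-(323,75)-(345,183)-(275,202). The rack is turned about +13°, and the green and black look-alikes lie nearby. I'll refine the corners.

```bash
python3 - <<'E'
from h import *
s=np.load("sr.npy",allow_pickle=True).item();C=cam("wrist",s)
im=cv2.cvtColor(cv2.imread("pics/r1.png"),cv2.COLOR_BGR2GRAY)
Q={"10":([(297,273),(387,252),(388,272),(301,292)],.110,.04,.01),"15":([(313,346),(416,321),(419,347),(319,371)],.094,.05,.015),"20":([(327,406),(440,378),(445,411),(335,435)],.078,.06,.02)}
def fit(q,z,w,t):
    u=np.array(q,np.float32)/2+[80,40];u=np.float32(u-.25)
    v=cv2.cornerSubPix(im,u.copy().reshape(-1,1,2),(3,3),(-1,-1),(30,30,.01)) .reshape(-1,2)
    m=np.array([(-w/2,t/2),(w/2,t/2),(w/2,-t/2),(-w/2,-t/2)])
    for nm,o in(("hand",u),("sub",v)):
        P=np.array([onz(C,a,z)[:2] for a in o])
        f=lambda p:(m@rz(p[2])[:2,:2].T+p[:2]-P).ravel()
        r=least_squares(f,[*P.mean(0),.2]);print(nm,r.x[:2].round(4),"yaw",np.degrees(r.x[2]).round(2),"rms mm",1e3*np.sqrt(np.mean(r.fun**2)).round(5))
for k,a in Q.items():print(k);fit(*a)
print("wedge");fit([(250,93),(323,75),(345,185),(275,202)],.138,.028,.038)
E
```

```text
10
hand [ 0.5535 -0.1544] yaw 12.71 rms mm 0.73
sub [ 0.5535 -0.1553] yaw 9.48 rms mm 0.35
15
hand [ 0.5623 -0.1933] yaw 13.79 rms mm 0.87
sub [ 0.5623 -0.1935] yaw 13.18 rms mm 0.45
20
hand [ 0.5714 -0.2324] yaw 13.89 rms mm 0.88
sub [ 0.5711 -0.2323] yaw 12.64 rms mm 0.23
wedge
hand [ 0.5414 -0.1013] yaw 10.99 rms mm 0.7200000000000001
sub [ 0.5419 -0.101 ] yaw 10.49 rms mm 1.28
```

```bash
python3 - <<'E'
from h import *
plan([((.5623,-.1934,.16),12.8,3),((.5623,-.1934,.083),12.8,4)],.072)
E
```

```text
{"offset": [[-0.0045, 0.0031, 0.0227], [-0.0046, 0.0027, 0.0228], [-0.0049, 0.0023, 0.0227], [0.0, 0.0, 0.0193], [0.0, 0.0, 0.0192], [0.0, 0.0, 0.0193], [0.0, 0.0, 0.0192]], "delta_rot": [[-0.0, -0.0, -0.074], [-0.001, -0.0, -0.074], [-0.0, -0.0, -0.074], [-0.0, -0.0, -0.0], [-0.0, -0.0, -0.0], [-0.0, -0.0, -0.0], [-0.0, -0.0, -0.0]], "gripper": [0.072, 0.072, 0.072, 0.072, 0.072, 0.072, 0.072]}
max mm 0.02341559309520047 deg 4.2402747999409565
```

Emit:
servo_tool(
  offset=[
    [-0.0045, 0.003, 0.0227],
    [-0.0046, 0.0028, 0.0228],
    [-0.0049, 0.0023, 0.0227],
    [0, 0, 0.017],
    [0, 0, 0.017],
    [0, 0, 0.017],
    [0, 0, 0],
  ],
  delta_rot=[
    [0, 0, -0.074],
    [0, 0, -0.074],
    [0, 0, -0.074],
    [0, 0, 0],
    [0, 0, 0],
    [0, 0, 0],
    [0, 0, 0],
  ],
  gripper=[0.072, 0.072, 0.072, 0.072, 0.072, 0.072, 0.072],
)

```text
t: 5.62
eef_pos: [0.5611, -0.1949, 0.1076]
eef_rot: [[0.976, 0.219, -0.003], [0.219, -0.976, 0.001], [-0.003, -0.001, -1.0]]
force: [-0.5, 0.5, 0.7]
opening: 0.0723
```

```bash
python3 - <<'E'
from h import *
s=state();np.save("s15.npy",s,allow_pickle=True);print(s["t"],s["force"])
im=read_camera("wrist")[:,:,::-1];cv2.imwrite("pics/g15.png",im);cv2.imwrite("pics/g15z.png",cv2.resize(im[120:420,80:480],(800,600),interpolation=cv2.INTER_CUBIC))
plan([((.5623,-.1934,.083),12.8,2)],.072)
E
```

```text
5.625 [-0.4612572   0.54530942  0.73568493]
{"offset": [[0.0005, -0.0009, 0.0128], [0.0005, -0.0008, 0.0127]], "delta_rot": [[-0.0, 0.0, -0.001], [-0.0, 0.001, -0.001]], "gripper": [0.072, 0.072]}
max mm 0.012841339493993607 deg 0.08102846845413955
```

View pics/g15z.png

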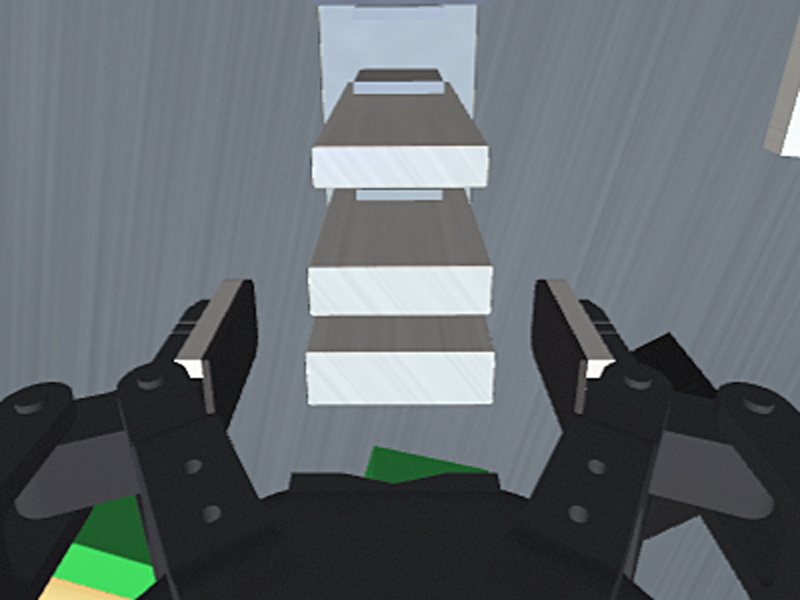

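The packers stand parallel to the jaws. The 15 mm packer is the middle one (zoomed 308-492, rows 267-315), centred between the fingers. I'll refine its position and go down.

```bash
python3 - <<'E'
from h import *
s=np.load("s15.npy",allow_pickle=True).item();C=cam("wrist",s)
R=np.array(s["eef_rot"]);
for n,q,z in(("10",[(313,146),(488,146),(488,187),(313,187)],.110),("15",[(308,267),(492,266),(492,314),(309,315)],.094),("20",[(306,352),(494,352),(494,404),(306,404)],.078)):
    P=np.array([onz(C,np.array(a)/2+[79.75,119.75],z) for a in q]);c=P.mean(0)
    print(n,c.round(4),"tool",(R.T@(c-s["eef_pos"])).round(4),"w",np.linalg.norm(P[1]-P[0]).round(4),"t",np.linalg.norm(P[1]-P[2]).round(4))
E
```

```text
10 [ 0.5533 -0.154   0.11  ] tool [ 0.0013 -0.0416 -0.0024] w 0.0392 t 0.0097
15 [ 0.5622 -0.1932  0.094 ] tool [ 0.0015 -0.0014  0.0136] w 0.0497 t 0.0147
20 [ 0.5712 -0.2323  0.078 ] tool [0.0017 0.0387 0.0295] w 0.0594 t 0.0197
```

Emit:
servo_tool(
  offset=[
    [0.0007, -0.0008, 0.0125],
    [0.0007, -0.0007, 0.0125],
    [0, 0, 0],
    [0, 0, 0],
    [0, 0, 0],
    [0, 0, 0],
    [0, 0, 0],
  ],
  delta_rot=[
    [0, 0, 0],
    [0, 0, 0],
    [0, 0, 0],
    [0, 0, 0],
    [0, 0, 0],
    [0, 0, 0],
    [0, 0, 0],
  ],
  gripper=[0.072, 0.072, 0.04, 0.04, 0.04, 0.04, 0.04],
  force=60,
)

```text
t: 6.55
eef_pos: [0.5626, -0.1936, 0.0839]
eef_rot: [[0.976, 0.219, -0.001], [0.219, -0.976, 0.0], [-0.0, -0.0, -1.0]]
force: [0.8, -0.5, -5.8]
opening: 0.0491
```

Emit:
servo_tool(
  offset=[
    [0, 0, -0.01],
    [0, 0, -0.02],
    [0, 0, -0.03],
    [0, 0, -0.03],
    [0, 0, -0.03],
    [0, 0, 0],
  ],
  delta_rot=[
    [0, 0, 0],
    [0, 0, 0],
    [0, 0, 0],
    [0, 0, 0],
    [0, 0, 0],
    [0, 0, 0],
  ],
  gripper=[0.04, 0.04, 0.04, 0.04, 0.04, 0.04],
)

```text
t: 7.3
eef_pos: [0.5644, -0.1946, 0.2071]
eef_rot: [[0.976, 0.219, 0.006], [0.219, -0.976, -0.001], [0.006, 0.003, -1.0]]
force: [0.4, -0.9, -5.2]
opening: 0.0485
```

```bash
python3 - <<'E'
from h import *
im=read_camera("wrist")[:,:,::-1];s=state();np.save("h15.npy",s,allow_pickle=True);cv2.imwrite("pics/h15.png",im)
plan([((.5642,-.194,.25),12.8,2),((.5257,.1166,.25),-16.65,8)],.04)
E
```

```text
{"offset": [[0.0005, 0.0002, -0.0225], [0.0006, 0.0002, -0.0225], [0.0039, -0.0389, 0.0], [0.0014, -0.0391, 0.0], [-0.0011, -0.0391, 0.0], [-0.0036, -0.039, 0.0], [-0.006, -0.0387, 0.0], [-0.0085, -0.0382, 0.0], [-0.011, -0.0375, 0.0], [-0.0134, -0.0368, 0.0001]], "delta_rot": [[0.0, -0.001, -0.001], [0.001, -0.001, -0.002], [-0.0, -0.0, 0.064], [-0.0, -0.0, 0.064], [-0.0, -0.0, 0.064], [-0.0, -0.0, 0.064], [-0.0, -0.0, 0.065], [-0.0, -0.0, 0.064], [-0.0, -0.0, 0.065], [-0.0, -0.0, 0.064]], "gripper": [0.04, 0.04, 0.04, 0.04, 0.04, 0.04, 0.04, 0.04, 0.04, 0.04]}
max mm 0.03916580140888221 deg 3.724225668350351
```

Emit:
servo_tool(
  offset=[
    [0, 0, -0.025],
    [0, 0, -0.022],
    [0.004, -0.039, 0],
    [0.0015, -0.039, 0],
    [-0.001, -0.039, 0],
    [-0.0036, -0.039, 0],
    [-0.006, -0.0387, 0],
    [-0.0085, -0.0382, 0],
    [-0.011, -0.0375, 0],
    [-0.0134, -0.0368, 0],
  ],
  delta_rot=[
    [0, 0, 0],
    [0, 0, 0],
    [0, 0, 0.064],
    [0, 0, 0.064],
    [0, 0, 0.064],
    [0, 0, 0.064],
    [0, 0, 0.065],
    [0, 0, 0.064],
    [0, 0, 0.065],
    [0, 0, 0.064],
  ],
  gripper=[0.04, 0.04, 0.04, 0.04, 0.04, 0.04, 0.04, 0.04, 0.04, 0.04],
)

```text
t: 8.6
eef_pos: [0.5241, 0.118, 0.2492]
eef_rot: [[0.957, -0.291, -0.003], [-0.291, -0.957, -0.001], [-0.003, 0.002, -1.0]]
force: [0.1, -0.7, -5.2]
opening: 0.0486
```

Emit:
servo_tool(
  offset=[
    [0, 0, 0.02],
    [0, 0, 0.03],
    [0, 0, 0.03],
    [0, 0, 0],
    [0, 0, 0],
  ],
  delta_rot=[
    [0, 0, 0],
    [0, 0, 0],
    [0, 0, 0],
    [0, 0, 0],
    [0, 0, 0],
  ],
  gripper=[0.04, 0.04, 0.04, 0.04, 0.04],
)

```text
t: 9.22
eef_pos: [0.5258, 0.1169, 0.1713]
eef_rot: [[0.957, -0.289, 0.0], [-0.289, -0.957, -0.0], [0.0, -0.0, -1.0]]
force: [-0.0, 0.7, -4.4]
opening: 0.0486
```

```bash
python3 - <<'E'
from h import *
s=state();np.save("h15b.npy",s,allow_pickle=True);im=read_camera("wrist")[:,:,::-1];cv2.imwrite("pics/h15b.png",im)
cv2.imwrite("pics/h15z.png",cv2.resize(im[120:420,80:480],(800,600),interpolation=cv2.INTER_CUBIC))
print(s["t"],s["eef_pos"],s["force"])
plan([((.5257,.1166,.17),-16.65,1),((.5257,.1166,.12),-16.65,2)],.04)
E
```

```text
9.225 [0.52583234 0.11692841 0.17133521] [-0.03559316  0.69299001 -4.36481664]
{"offset": [[-0.0004, 0.0006, 0.002], [-0.0, 0.0, 0.025], [-0.0, 0.0, 0.025]], "delta_rot": [[-0.001, -0.001, -0.003], [-0.0, -0.0, 0.0], [-0.0, -0.0, 0.0]], "gripper": [0.04, 0.04, 0.04]}
max mm 0.025 deg 0.19002860271582586
```

View pics/h15z.png

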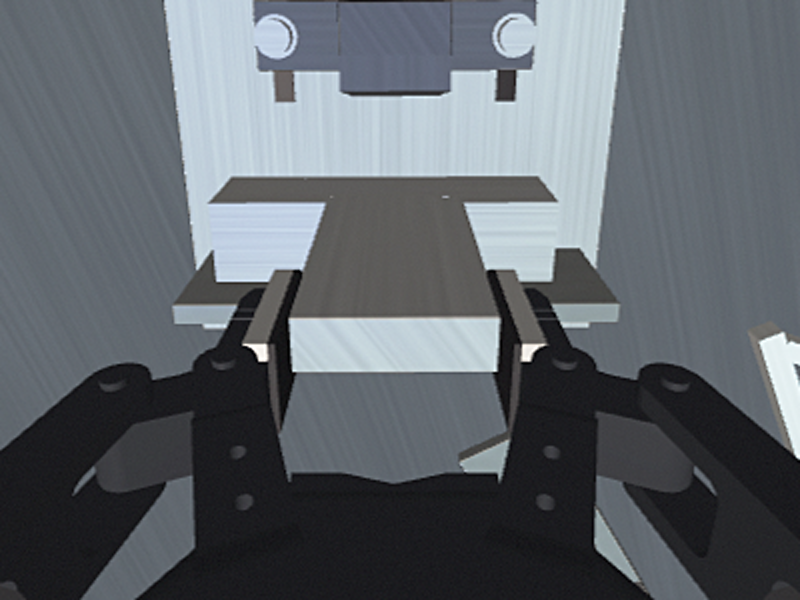

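The packer is held square between the pads, with its top at zoomed (289-498, 317-372). The stop's sloping face lower edge shows at row ~95 and the tube's front face at rows 177-203. I'll check the packer's position in the grip and the jig edges again.

```bash
python3 - <<'E'
from h import *
s=np.load("h15b.npy",allow_pickle=True).item();C=cam("wrist",s);R=np.array(s["eef_rot"]);p=np.array(s["eef_pos"])
a=np.radians(-16.65);x=np.array([np.cos(a),np.sin(a),0]);y=np.array([-x[1],x[0],0])
o=lambda u,z:onz(C,np.array(u)/2+[79.75,119.75],z)
zt=p[2]+.0101
P=np.array([o(u,zt) for u in[(290,318),(498,318),(498,372),(290,372)]]);c=P.mean(0);print("w,t",np.linalg.norm(P[1]-P[0]),np.linalg.norm(P[1]-P[2]),"c-tool",R.T@(c-p),"XY",c@x,c@y, "tcpXY",p@x,p@y)
print("stop foot",[o(u,.01)@y for u in[(360,95),(430,95)]],"tube low",[o(u,.01)@y for u in[(250,177.5),(530,177.5)]],"tube up",o((250,203),.05)@y)
E
```

```text
w,t 0.04830258598828994 0.01475661792000855 c-tool [-0.00041058  0.00024586 -0.01010014] XY 0.46986840546671027 0.26244451207165354 tcpXY 0.47028285198188546 0.2626898170283915
stop foot [np.float64(0.2932866165285833), np.float64(0.29316754894455216)] tube low [np.float64(0.2502505735116146), np.float64(0.24972491546753658)] tube up 0.25060523113514205
```

Emit:
servo_tool(
  offset=[
    [0, 0.0005, 0.02],
    [0, 0, 0.025],
    [0, 0, 0.02],
    [0, 0, 0.01],
    [0, 0, 0.005],
    [0, 0, 0],
    [0, 0, 0.002],
  ],
  delta_rot=[
    [0, 0, -0.002],
    [0, 0, 0],
    [0, 0, 0],
    [0, 0, 0],
    [0, 0, 0],
    [0, 0, 0],
    [0, 0, 0],
  ],
  gripper=[0.04, 0.04, 0.04, 0.04, 0.04, 0.04, 0.04],
)

```text
t: 10.15
eef_pos: [0.5261, 0.1167, 0.0899]
eef_rot: [[0.958, -0.287, 0.002], [-0.287, -0.958, 0.001], [0.002, -0.001, -1.0]]
force: [0.2, 0.3, -4.3]
opening: 0.0487
```

Emit:
servo_tool(
  offset=[
    [0, 0.0015, 0.001],
    [0, 0.001, 0],
    [0, 0.001, 0],
    [0, 0, 0.001],
    [0, 0, 0.001],
    [0, 0, 0.001],
  ],
  delta_rot=[
    [0, 0, 0],
    [0, 0, 0],
    [0, 0, 0],
    [0, 0, 0],
    [0, 0, 0],
    [0, 0, 0],
  ],
  gripper=[0.04, 0.04, 0.04, 0.04, 0.04, 0.04],
)

```text
t: 10.9
eef_pos: [0.5246, 0.1133, 0.0856]
eef_rot: [[0.958, -0.287, 0.0], [-0.287, -0.958, 0.0], [0.0, -0.0, -1.0]]
force: [-2.0, -0.3, 5.1]
opening: 0.0485
```

Emit:
servo_tool(
  offset=[
    [0, 0, -0.0005],
    [0, 0, 0],
    [0, 0, 0],
    [0, 0, 0],
    [0, 0, -0.01],
    [0, 0, -0.03],
    [0, 0, -0.05],
    [0, 0, -0.05],
  ],
  delta_rot=[
    [0, 0, 0],
    [0, 0, 0],
    [0, 0, 0],
    [0, 0, 0],
    [0, 0, 0],
    [0, 0, 0],
    [0, 0, 0],
    [0, 0, 0],
  ],
  gripper=[0.07, 0.07, 0.07, 0.07, 0.07, 0.07, 0.07, 0.07],
)

```text
t: 11.9
eef_pos: [0.5242, 0.113, 0.2275]
eef_rot: [[0.958, -0.287, 0.0], [-0.287, -0.958, -0.0], [0.0, -0.0, -1.0]]
force: [0.5, -0.2, 0.5]
opening: 0.0701
```

```bash
python3 - <<'E'
from h import *
s=state();np.save("a15.npy",s,allow_pickle=True);im=read_camera("wrist")[:,:,::-1];cv2.imwrite("pics/a15.png",im)
cv2.imwrite("pics/a15z.png",cv2.resize(im[120:420,80:480],(800,600),interpolation=cv2.INTER_CUBIC))
print(s["t"],s["eef_pos"],s["force"])
plan([((.5712,-.2323,.235),12.8,10),((.5712,-.2323,.09),12.8,5)],.072)
E
```

```text
11.9 [0.52418644 0.11298495 0.22754533] [ 0.49902892 -0.15225723  0.47856904]
{"offset": [[0.0141, 0.0319, -0.0002], [0.0124, 0.0326, -0.0001], [0.0107, 0.0332, -0.0002], [0.009, 0.0337, -0.0002], [0.0072, 0.0341, -0.0001], [0.0055, 0.0344, -0.0001], [0.0037, 0.0346, -0.0001], [0.0019, 0.0348, -0.0001], [0.0001, 0.0348, -0.0001], [-0.0016, 0.0348, -0.0001], [-0.0, -0.0, 0.029], [-0.0, -0.0, 0.029], [-0.0, -0.0, 0.029], [-0.0, -0.0, 0.029], [-0.0, -0.0, 0.029]], "delta_rot": [[-0.001, -0.001, -0.052], [-0.0, -0.001, -0.051], [-0.0, -0.001, -0.052], [-0.001, -0.001, -0.051], [-0.0, -0.001, -0.052], [-0.001, -0.001, -0.051], [-0.0, -0.001, -0.052], [-0.001, -0.002, -0.051], [-0.0, -0.001, -0.052], [-0.001, -0.002, -0.051], [0.0, 0.0, -0.0], [0.0, 0.0, -0.0], [0.0, 0.0, -0.0], [0.0, 0.0, -0.0], [0.0, 0.0, -0.0]], "gripper": [0.072, 0.072, 0.072, 0.072, 0.072, 0.072, 0.072, 0.072, 0.072, 0.072, 0.072, 0.072, 0.072, 0.072, 0.072]}
max mm 0.03488223043327362 deg 2.9804821729263504
```

View pics/a15z.png

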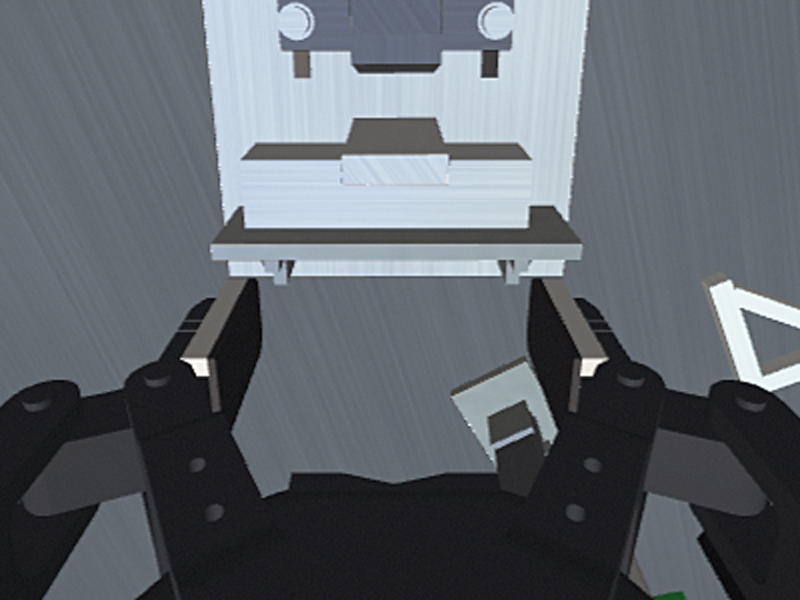

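The 15 mm packer stands upright against the tube, with its foot edge at zoomed row ~118 and the stop's lower edge at row ~72. I'll measure the remaining gap with edge detection, then go for the 20 mm packer.

```bash
cat >> h.py <<'E'
a_=np.radians(-16.65);JX=np.array([np.cos(a_),np.sin(a_),0]);JY=np.array([-JX[1],JX[0],0])
def edge(im,c,r,w=3,h=3):
    g0=cv2.GaussianBlur(im.astype(float),(0,0),.7);R=np.arange(int(r)-w,int(r)+w+1)
    g=np.abs(np.gradient(g0[R[0]:R[-1]+1,int(c)-h:int(c)+h+1].mean(1)));i=int(g[1:-1].argmax())+1
    return np.array([int(c),R[i]+(g[i-1]-g[i+1])/(2*(g[i-1]-2*g[i]+g[i+1])-1e-9)])
E
python3 - <<'E'
from h import *
s=np.load("a15.npy",allow_pickle=True).item();C=cam("wrist",s);im=cv2.imread("pics/a15.png",0)
f=lambda c,r,z:round(float(onz(C,edge(im,c/2+80,r/2+120),z)@JY),4)
print("stop foot",[f(c,72,.01) for c in(370,397,425)],"stop top",[f(c,65,.07) for c in(370,397,425)])
print("p15 foot",[f(c,118,.01) for c in(362,397,430)],"p15 top front",[f(c,154,.096) for c in(360,397,430)],"top back",[f(c,185,.096) for c in(360,397,430)])
print("tube low",[f(c,143,.01) for c in(275,310,480,510)],"fence top",[f(c,244,.07) for c in(300,397,500)])
print("p15 x",[onz(C,np.array([c,160])/2+[79.75,119.75],.096)@JX for c in(341.5,448.5)])
E
```

```text
stop foot [0.2928, 0.293, 0.293] stop top [0.305, 0.305, 0.305]
p15 foot [0.2661, 0.2662, 0.2663] p15 top front [0.2663, 0.2664, 0.2666] top back [0.2505, 0.2527, 0.2527]
tube low [0.2506, 0.2506, 0.2505, 0.2504] fence top [0.2099, 0.21, 0.2099]
p15 x [np.float64(0.4451506836509248), np.float64(0.4948694103923041)]
```

Emit:
servo_tool(
  offset=[
    [0.014, 0.032, -0.001],
    [0.0124, 0.0326, -0.001],
    [0.0107, 0.0332, -0.001],
    [0.009, 0.0337, -0.001],
    [0.0072, 0.0341, -0.001],
    [0.0055, 0.0344, -0.001],
    [0.0037, 0.0346, 0],
    [0.0019, 0.0348, 0],
    [0.0001, 0.0348, 0],
    [-0.0016, 0.0348, 0],
  ],
  delta_rot=[
    [0, 0, -0.052],
    [0, 0, -0.051],
    [0, 0, -0.052],
    [0, 0, -0.051],
    [0, 0, -0.052],
    [0, 0, -0.051],
    [0, 0, -0.052],
    [0, 0, -0.051],
    [0, 0, -0.052],
    [0, 0, -0.051],
  ],
  gripper=[0.072, 0.072, 0.072, 0.072, 0.072, 0.072, 0.072, 0.072, 0.072, 0.072],
)

```text
t: 13.2
eef_pos: [0.5677, -0.2338, 0.2321]
eef_rot: [[0.975, 0.224, 0.001], [0.224, -0.975, 0.0], [0.001, 0.0, -1.0]]
force: [0.9, -0.8, 0.3]
opening: 0.0721
```

Emit:
servo_tool(
  offset=[
    [0, 0, 0.03],
    [0, 0, 0.04],
    [0, 0, 0.04],
    [0, 0, 0.015],
    [0, 0, 0],
    [0, 0, 0],
  ],
  delta_rot=[
    [0, 0, 0],
    [0, 0, 0],
    [0, 0, 0],
    [0, 0, 0],
    [0, 0, 0],
    [0, 0, 0],
  ],
  gripper=[0.072, 0.072, 0.072, 0.072, 0.072, 0.072],
)

```text
t: 13.95
eef_pos: [0.5687, -0.2332, 0.1083]
eef_rot: [[0.975, 0.222, 0.003], [0.222, -0.975, -0.001], [0.003, 0.002, -1.0]]
force: [0.5, 0.8, -0.5]
opening: 0.0722
```

```bash
python3 - <<'E'
from h import *
s=state();print(s["t"],s["eef_pos"])
im=read_camera("wrist")[:,:,::-1];cv2.imwrite("pics/g20.png",im)
C=cam("wrist",s);R=np.array(s["eef_rot"])
P=np.array([.5712,-.2323,.078]);print("pred tool",R.T@(P-s["eef_pos"]),"px",proj(C,P))
m=[(a,b) for a in(-.03,.03) for b in(.01,-.01)]
print(proj(C,np.array([P+rz(np.radians(12.8))@[a,b,0] for a,b in m])).round(1).tolist())
g=im[:,:,1];print("bright mask rect",cv2.boundingRect((cv2.inRange(im,(205,205,205),(255,255,255))*(np.arange(420)[:,None]>230)*((np.arange(560)>190)&(np.arange(560)<370))).astype(np.uint8)))
plan([((.5712,-.2323,.069),12.8,3)],.072)
E
```

```text
13.95 [ 0.56872435 -0.23324588  0.10831422]
pred tool [ 0.00254307 -0.00041988  0.03032048] px [[281.30586055 253.14077881]]
[[230.8, 237.9], [232.4, 268.0], [331.9, 237.8], [330.0, 267.8]]
bright mask rect (231, 238, 101, 30)
{"offset": [[0.0008, -0.0001, 0.0131], [0.0008, -0.0001, 0.0132], [0.0009, -0.0002, 0.0131]], "delta_rot": [[0.001, -0.001, 0.0], [0.0, -0.001, 0.0], [0.001, -0.001, 0.001]], "gripper": [0.072, 0.072, 0.072]}
max mm 0.013224598292575846 deg 0.09923920117592258
```

Emit:
servo_tool(
  offset=[
    [0.001, -0.0001, 0.014],
    [0.001, -0.0001, 0.014],
    [0.0006, -0.0002, 0.014],
    [0, 0, 0],
    [0, 0, 0],
    [0, 0, 0],
    [0, 0, 0],
    [0, 0, 0],
    [0, 0, 0],
  ],
  delta_rot=[
    [0, 0, 0],
    [0, 0, 0],
    [0, 0, 0],
    [0, 0, 0],
    [0, 0, 0],
    [0, 0, 0],
    [0, 0, 0],
    [0, 0, 0],
    [0, 0, 0],
  ],
  gripper=[0.072, 0.072, 0.072, 0.072, 0.05, 0.05, 0.05, 0.05, 0.05],
  force=70,
)

```text
t: 15.12
eef_pos: [0.57, -0.2319, 0.0647]
eef_rot: [[0.975, 0.222, 0.0], [0.222, -0.975, -0.0], [0.0, 0.0, -1.0]]
force: [0.3, -0.7, -1.1]
opening: 0.0585
```

Emit:
servo_tool(
  offset=[
    [0, 0, -0.01],
    [0, 0, -0.02],
    [0, 0, -0.03],
    [0, 0, -0.04],
    [0, 0, -0.04],
    [0, 0, -0.03],
    [0, 0, 0],
  ],
  delta_rot=[
    [0, 0, 0],
    [0, 0, 0],
    [0, 0, 0],
    [0, 0, 0],
    [0, 0, 0],
    [0, 0, 0],
    [0, 0, 0],
  ],
  gripper=[0.05, 0.05, 0.05, 0.05, 0.05, 0.05, 0.05],
)

```text
t: 16.0
eef_pos: [0.5712, -0.2322, 0.238]
eef_rot: [[0.975, 0.222, 0.006], [0.222, -0.975, -0.001], [0.006, 0.003, -1.0]]
force: [-0.3, -0.2, -6.5]
opening: 0.0588
```

```bash
python3 - <<'E'
from h import *
P=.4702*JX+.2796*JY;print(P)
plan([((*P[:2],.235),-16.65,10)],.05)
E
```

```text
[0.53059814 0.13315334 0.        ]
{"offset": [[0.0042, -0.0365, 0.0002], [0.0023, -0.0367, 0.0002], [0.0004, -0.0368, 0.0002], [-0.0015, -0.0367, 0.0002], [-0.0034, -0.0366, 0.0003], [-0.0053, -0.0364, 0.0002], [-0.0072, -0.0361, 0.0003], [-0.009, -0.0356, 0.0003], [-0.0108, -0.0351, 0.0002], [-0.0126, -0.0346, 0.0003]], "delta_rot": [[0.0, -0.001, 0.051], [0.0, -0.001, 0.052], [0.0, -0.001, 0.051], [0.0, -0.0, 0.052], [0.0, -0.001, 0.051], [0.0, -0.001, 0.052], [0.0, -0.0, 0.051], [0.0, -0.001, 0.052], [0.001, -0.0, 0.051], [0.0, -0.001, 0.052]], "gripper": [0.05, 0.05, 0.05, 0.05, 0.05, 0.05, 0.05, 0.05, 0.05, 0.05]}
max mm 0.03682404106015525 deg 2.9799314047108143
```

Emit:
servo_tool(
  offset=[
    [0.0042, -0.0365, 0],
    [0.0023, -0.0367, 0],
    [0.0004, -0.0368, 0],
    [-0.0015, -0.0367, 0],
    [-0.0034, -0.0366, 0],
    [-0.0053, -0.0364, 0],
    [-0.0072, -0.0361, 0],
    [-0.009, -0.0356, 0],
    [-0.0108, -0.0351, 0],
    [-0.0126, -0.0346, 0],
  ],
  delta_rot=[
    [0, 0, 0.051],
    [0, 0, 0.052],
    [0, 0, 0.051],
    [0, 0, 0.052],
    [0, 0, 0.051],
    [0, 0, 0.052],
    [0, 0, 0.051],
    [0, 0, 0.052],
    [0, 0, 0.051],
    [0, 0, 0.052],
  ],
  gripper=[0.05, 0.05, 0.05, 0.05, 0.05, 0.05, 0.05, 0.05, 0.05, 0.05],
)

```text
t: 17.25
eef_pos: [0.5277, 0.1346, 0.233]
eef_rot: [[0.957, -0.289, -0.003], [-0.289, -0.957, -0.001], [-0.003, 0.002, -1.0]]
force: [1.0, 0.6, -6.6]
opening: 0.0586
```

Emit:
servo_tool(
  offset=[
    [0, 0, 0.02],
    [0, 0, 0.03],
    [0, 0, 0.02],
    [0, 0, 0],
    [0, 0, 0],
  ],
  delta_rot=[
    [0, 0, 0],
    [0, 0, 0],
    [0, 0, 0],
    [0, 0, 0],
    [0, 0, 0],
  ],
  gripper=[0.05, 0.05, 0.05, 0.05, 0.05],
)

```text
t: 17.88
eef_pos: [0.5295, 0.1337, 0.1648]
eef_rot: [[0.958, -0.287, 0.0], [-0.287, -0.958, 0.0], [0.0, -0.0, -1.0]]
force: [0.5, -0.0, -6.2]
opening: 0.0587
```

```bash
python3 - <<'E'
from h import *
s=state();np.save("h20.npy",s,allow_pickle=True);im=read_camera("wrist")[:,:,::-1];cv2.imwrite("pics/h20.png",im)
cv2.imwrite("pics/h20z.png",cv2.resize(im[120:420,80:480],(800,600),interpolation=cv2.INTER_CUBIC))
p=np.array(s["eef_pos"]);print(s["t"],p,p@JX,p@JY,np.array(s["eef_rot"]).round(4).tolist(),s["force"])
E
```

```text
17.875 [0.52950463 0.13366283 0.1648065 ] 0.46900635105334954 0.2797748071358002 [[0.9579, -0.2871, 0.0001], [-0.2871, -0.9579, 0.0001], [0.0001, -0.0002, -1.0]] [ 0.53655968 -0.00759187 -6.23764955]
```

View pics/h20z.png

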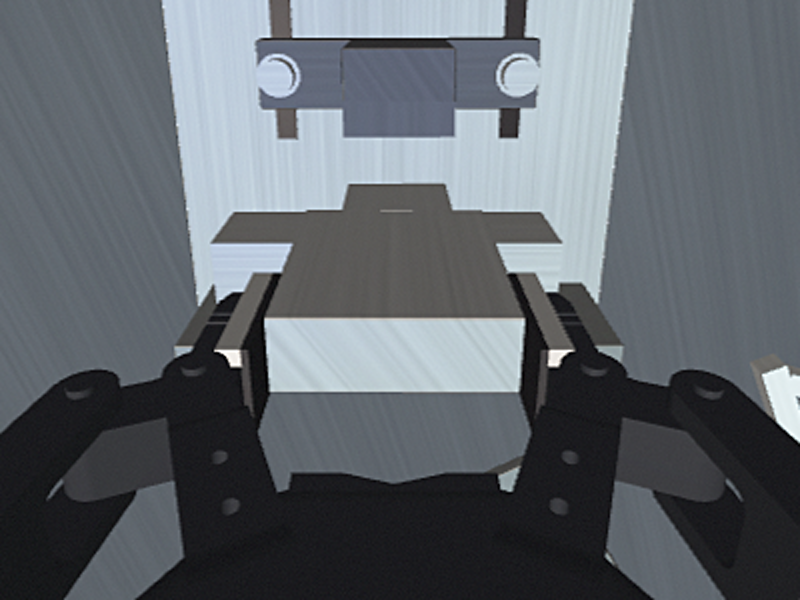

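The 20 mm packer is held square (zoomed 265-525, rows 317-392). The 15 mm packer's foot edge shows at row 184 and the stop at rows 40-137. Next I'll measure the packer's clearances.

```bash
python3 - <<'E'
from h import *
s=np.load("h20.npy",allow_pickle=True).item();C=cam("wrist",s);im=cv2.imread("pics/h20.png",0);zt=s["eef_pos"][2]+.0133
f=lambda c,r,z:round(float(onz(C,edge(im,c/2+80,r/2+120),z)@JY),4)
print("p20 top",[f(c,317,zt) for c in(300,390,490)],[f(c,392,zt) for c in(300,390,490)])
print("x",[onz(C,np.array([c,330])/2+[79.75,119.75],zt)@JX for c in(266,524)])
print("p15 foot",[f(c,184,.01) for c in(370,397,430)],"stop top edge",[f(c,136,.07) for c in(370,397,430)])
E
```

```text
p20 top [0.289, 0.289, 0.2889] [0.2692, 0.2691, 0.269]
x [np.float64(0.4394665739783676), np.float64(0.49819175647326963)]
p15 foot [0.266, 0.266, 0.2662] stop top edge [0.3049, 0.3049, 0.3049]
```

Emit:
servo_tool(
  offset=[
    [0.001, 0, 0.025],
    [0, 0, 0.025],
    [0, 0, 0.02],
    [0, 0, 0.015],
    [0, 0, 0.007],
    [0, 0, 0.001],
    [0, 0, 0],
  ],
  delta_rot=[
    [0, 0, 0],
    [0, 0, 0],
    [0, 0, 0],
    [0, 0, 0],
    [0, 0, 0],
    [0, 0, 0],
    [0, 0, 0],
  ],
  gripper=[0.05, 0.05, 0.05, 0.05, 0.05, 0.05, 0.05],
)

```text
t: 18.8
eef_pos: [0.531, 0.1336, 0.0722]
eef_rot: [[0.958, -0.287, 0.001], [-0.287, -0.958, 0.001], [0.001, -0.001, -1.0]]
force: [0.5, -0.5, -6.5]
opening: 0.0589
```

Emit:
servo_tool(
  offset=[
    [0, 0.001, 0.002],
    [0, 0.001, 0.001],
    [0, 0.0008, 0],
    [0, 0, 0.001],
    [0, 0, 0.001],
    [0, 0, 0.0005],
    [0, 0, 0],
  ],
  delta_rot=[
    [0, 0, 0],
    [0, 0, 0],
    [0, 0, 0],
    [0, 0, 0],
    [0, 0, 0],
    [0, 0, 0],
    [0, 0, 0],
  ],
  gripper=[0.05, 0.05, 0.05, 0.05, 0.05, 0.05, 0.05],
)

```text
t: 19.68
eef_pos: [0.5299, 0.1308, 0.0666]
eef_rot: [[0.958, -0.287, 0.0], [-0.287, -0.958, 0.001], [0.0, -0.001, -1.0]]
force: [-0.9, -0.3, 0.7]
opening: 0.0585
```

Emit:
servo_tool(
  offset=[
    [0, 0, -0.0003],
    [0, 0, 0],
    [0, 0, 0],
    [0, 0, 0],
    [0, 0, -0.01],
    [0, 0, -0.03],
    [0, 0, -0.05],
    [0, 0, -0.05],
    [0, 0, -0.04],
    [0, 0, 0],
  ],
  delta_rot=[
    [0, 0, 0],
    [0, 0, 0],
    [0, 0, 0],
    [0, 0, 0],
    [0, 0, 0],
    [0, 0, 0],
    [0, 0, 0],
    [0, 0, 0],
    [0, 0, 0],
    [0, 0, 0],
  ],
  gripper=[0.075, 0.075, 0.075, 0.075, 0.075, 0.075, 0.075, 0.075, 0.075, 0.075],
)

```text
t: 20.92
eef_pos: [0.5316, 0.131, 0.2506]
eef_rot: [[0.958, -0.287, 0.008], [-0.287, -0.958, 0.003], [0.006, -0.005, -1.0]]
force: [0.3, -0.2, -0.4]
opening: 0.0751
```

```bash
python3 - <<'E'
from h import *
s=state();np.save("a20.npy",s,allow_pickle=True);im=read_camera("wrist")[:,:,::-1];cv2.imwrite("pics/a20.png",im)
cv2.imwrite("pics/a20z.png",cv2.resize(im[120:420,80:480],(800,600),interpolation=cv2.INTER_CUBIC))
print(s["t"],s["eef_pos"])
# wedge held: middle of thickness ~11 below top: foot mid + (11.5) in rack y
u=np.array([-np.sin(np.radians(12.8)),np.cos(np.radians(12.8))])
W=(np.array([.5711,-.2323])+.12*u);G=W+.0115*u;print("foot",W,"grip",G)
plan([((*G,.245),12.8,8),((*G,.165),12.8,3)],.06)
E
```

```text
20.925 [0.53158994 0.1309869  0.25055238]
foot [ 0.54451418 -0.11528208] grip [ 0.54196637 -0.10406786]
{"offset": [[0.0098, 0.0277, 0.0004], [0.008, 0.0283, 0.0003], [0.0062, 0.0287, 0.0004], [0.0044, 0.0291, 0.0003], [0.0025, 0.0293, 0.0004], [0.0006, 0.0294, 0.0003], [-0.0013, 0.0294, 0.0004], [-0.0031, 0.0292, 0.0004], [0.0, -0.0, 0.0267], [0.0, -0.0, 0.0266], [0.0, -0.0, 0.0267]], "delta_rot": [[-0.0, -0.0, -0.064], [-0.0, -0.0, -0.064], [-0.0, -0.001, -0.064], [-0.0, -0.0, -0.064], [-0.0, -0.001, -0.065], [-0.001, -0.001, -0.064], [-0.0, -0.0, -0.065], [-0.001, -0.001, -0.064], [0.0, 0.0, -0.0], [0.0, 0.0, -0.0], [0.0, 0.0, -0.0]], "gripper": [0.06, 0.06, 0.06, 0.06, 0.06, 0.06, 0.06, 0.06, 0.06, 0.06, 0.06]}
max mm 0.029432295187429743 deg 3.724666379039824
```

View pics/a20z.png

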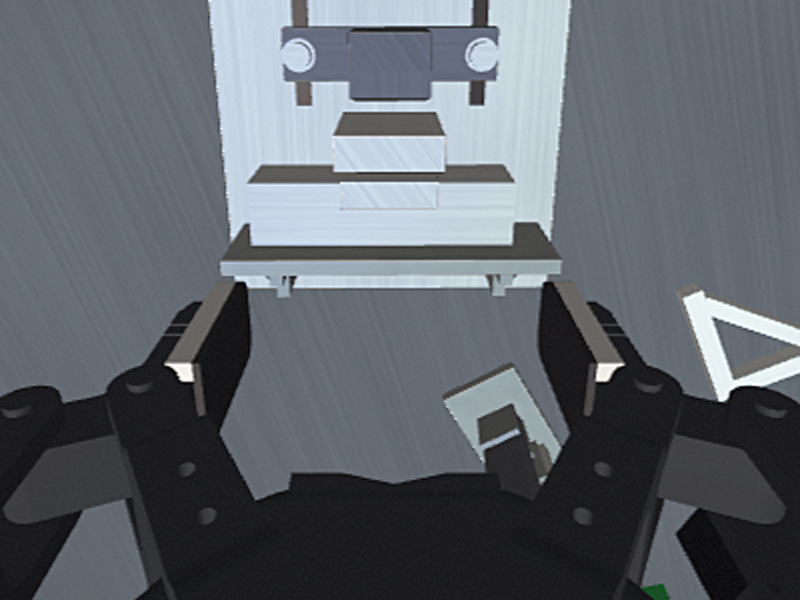

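Both packers stand: the 20 mm top is at zoomed rows 136-172 with its foot edge at 112, and the 15 mm is behind it at 182-209. The stop is at rows 30-100. I'll measure the space left for the wedge and go to the wedge.

```bash
python3 - <<'E'
from h import *
s=np.load("a20.npy",allow_pickle=True).item();C=cam("wrist",s);im=cv2.imread("pics/a20.png",0)
f=lambda c,r,z:round(float(onz(C,edge(im,c/2+80,r/2+120),z)@JY),4)
print("p20 foot",[f(c,112,.01) for c in(350,390,430)],"top f",[f(c,136,.08) for c in(350,390,430)],"top b",[f(c,172,.08) for c in(350,390,430)])
print("p15 top",[f(c,182,.096) for c in(350,390,430)],[f(c,209,.096) for c in(350,390,430)],"tube low",[f(c,165,.01) for c in(275,310,480,500)],"fence",[f(c,262,.07) for c in(300,397,500)],"stop",[f(c,99,.07) for c in(365,390,415)])
print("x20",[onz(C,np.array([c,150])/2+[79.75,119.75],.08)@JX for c in(332.5,445)],"stopx",[onz(C,np.array([c,90])/2+[79.75,119.75],.07)@JX for c in(350,431)])
E
```

```text
p20 foot [0.286, 0.2859, 0.2858] top f [0.2866, 0.2865, 0.2864] top b [0.2665, 0.2667, 0.2666]
p15 top [0.2662, 0.2661, 0.266] [0.2503, 0.2502, 0.2501] tube low [0.2508, 0.2507, 0.2507, 0.2504] fence [0.21, 0.21, 0.2099] stop [0.3029, 0.3029, 0.303]
x20 [np.float64(0.4399033579075097), np.float64(0.499666806267457)] stopx [np.float64(0.4492699767257856), np.float64(0.49235513305384887)]
```

Emit:
servo_tool(
  offset=[
    [0.0098, 0.0277, 0],
    [0.008, 0.0283, 0],
    [0.0062, 0.0287, 0],
    [0.0044, 0.0291, 0],
    [0.0025, 0.0293, 0],
    [0.0006, 0.0294, 0],
    [-0.0013, 0.0294, 0],
    [-0.0031, 0.0292, 0],
    [0, 0, 0.02],
    [0, 0, 0],
  ],
  delta_rot=[
    [0, 0, -0.064],
    [0, 0, -0.064],
    [0, 0, -0.064],
    [0, 0, -0.064],
    [0, 0, -0.065],
    [0, 0, -0.064],
    [0, 0, -0.065],
    [0, 0, -0.064],
    [0, 0, 0],
    [0, 0, 0],
  ],
  gripper=[0.06, 0.06, 0.06, 0.06, 0.06, 0.06, 0.06, 0.06, 0.06, 0.06],
)

```text
t: 22.22
eef_pos: [0.5395, -0.104, 0.2239]
eef_rot: [[0.975, 0.22, -0.006], [0.22, -0.975, 0.0], [-0.006, -0.002, -1.0]]
force: [0.6, -0.3, 0.1]
opening: 0.0601
```

Emit:
servo_tool(
  offset=[
    [0, 0, 0.03],
    [0, 0, 0.02],
    [0, 0, 0],
    [0, 0, 0],
  ],
  delta_rot=[
    [0, 0, 0],
    [0, 0, 0],
    [0, 0, 0],
    [0, 0, 0],
  ],
  gripper=[0.06, 0.06, 0.06, 0.06],
)

```text
t: 22.72
eef_pos: [0.5419, -0.104, 0.1771]
eef_rot: [[0.975, 0.222, 0.001], [0.222, -0.975, -0.0], [0.001, 0.0, -1.0]]
force: [-0.4, -0.3, 0.1]
opening: 0.0599
```

```bash
python3 - <<'E'
from h import *
s=state();print(s["t"],s["eef_pos"]);np.save("gw.npy",s,allow_pickle=True)
im=read_camera("wrist")[:,:,::-1];cv2.imwrite("pics/gw.png",im)
C=cam("wrist",s);R=np.array(s["eef_rot"])
F=np.array([.5445,-.1153,.138]);Rr=rz(np.radians(12.8))
print("pred top quad",proj(C,np.array([F+Rr@[a,b,0] for a,b in[(-.014,.032),(.014,.032),(.014,-.006),(-.014,-.006)]])).round(1).tolist())
v=im.copy()
for q in proj(C,np.array([F+Rr@[a,b,0] for a,b in[(-.014,.032),(.014,.032),(.014,-.006),(-.014,-.006)]])): cv2.circle(v,tuple(int(i) for i in q.round()),2,(0,0,255),-1)
cv2.imwrite("pics/gwz.png",cv2.resize(v[120:420,80:480],(800,600),interpolation=cv2.INTER_CUBIC))
E
```

```text
22.725 [ 0.54186962 -0.10398146  0.17711418]
pred top quad [[254.2, 217.1], [300.0, 217.1], [298.6, 272.2], [255.6, 272.2]]
```

View pics/gwz.png

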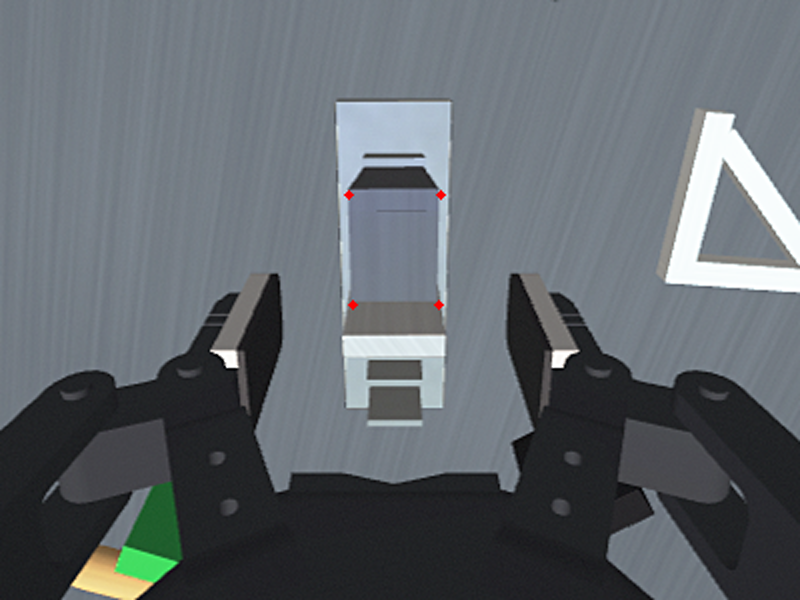

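The wedge top spans rows 189-303, about 1.3 mm further to +y than predicted, and the thick end sits to rack +y. That matches a sloping side facing +y. Going down to grip it at 110 N.

Emit:
servo_tool(
  offset=[
    [-0.0004, -0.0007, 0.014],
    [-0.0003, -0.0006, 0.015],
    [0, 0, 0.014],
    [0, 0, 0.012],
    [0, 0, 0],
    [0, 0, 0],
    [0, 0, 0],
    [0, 0, 0],
    [0, 0, 0],
    [0, 0, 0],
  ],
  delta_rot=[
    [0, 0, 0],
    [0, 0, 0],
    [0, 0, 0],
    [0, 0, 0],
    [0, 0, 0],
    [0, 0, 0],
    [0, 0, 0],
    [0, 0, 0],
    [0, 0, 0],
    [0, 0, 0],
  ],
  gripper=[0.06, 0.06, 0.06, 0.06, 0.06, 0.015, 0.015, 0.015, 0.015, 0.015],
  force=110,
)

```text
t: 24.02
eef_pos: [0.541, -0.1032, 0.1222]
eef_rot: [[0.975, 0.221, 0.002], [0.221, -0.975, 0.0], [0.001, 0.0, -1.0]]
force: [-1.2, 0.5, 6.6]
opening: 0.0267
```

Emit:
servo_tool(
  offset=[
    [0, 0, 0],
    [0, 0, -0.01],
    [0, 0, -0.02],
    [0, 0, -0.03],
    [0, 0, -0.04],
    [0, 0, -0.04],
    [0, 0, -0.02],
    [0, 0, 0],
  ],
  delta_rot=[
    [0, 0, 0],
    [0, 0, 0],
    [0, 0, 0],
    [0, 0, 0],
    [0, 0, 0],
    [0, 0, 0],
    [0, 0, 0],
    [0, 0, 0],
  ],
  gripper=[0.015, 0.015, 0.015, 0.015, 0.015, 0.015, 0.015, 0.015],
)

```text
t: 25.02
eef_pos: [0.5402, -0.103, 0.2818]
eef_rot: [[0.975, 0.221, 0.001], [0.221, -0.975, 0.0], [0.001, -0.0, -1.0]]
force: [-0.2, -0.3, -7.5]
opening: 0.0265
```

```bash
python3 - <<'E'
from h import *
P=.470*JX+.3062*JY;print(P)
plan([((*P[:2],.255),-16.65,8)],.015)
E
```

```text
[0.53802808 0.15869538 0.        ]
{"offset": [[0.007, -0.032, 0.0034], [0.0049, -0.0323, 0.0034], [0.0028, -0.0326, 0.0033], [0.0007, -0.0327, 0.0034], [-0.0013, -0.0327, 0.0033], [-0.0034, -0.0325, 0.0034], [-0.0056, -0.0322, 0.0033], [-0.0076, -0.0319, 0.0034]], "delta_rot": [[-0.0, -0.0, 0.064], [-0.0, -0.0, 0.064], [-0.0, -0.0, 0.064], [-0.0, -0.0, 0.064], [-0.0, -0.0, 0.064], [-0.0, -0.0, 0.065], [-0.0, -0.0, 0.064], [-0.001, -0.001, 0.065]], "gripper": [0.015, 0.015, 0.015, 0.015, 0.015, 0.015, 0.015, 0.015]}
max mm 0.032968621445246996 deg 3.7251070375896105
```

Emit:
servo_tool(
  offset=[
    [0.007, -0.032, 0],
    [0.005, -0.0323, 0],
    [0.0028, -0.0326, 0],
    [0.0007, -0.0327, 0],
    [-0.0013, -0.0327, 0.005],
    [-0.0034, -0.0325, 0.01],
    [-0.0056, -0.0322, 0.01],
    [-0.0076, -0.0319, 0.01],
    [0, 0, 0],
    [0, 0, 0],
  ],
  delta_rot=[
    [0, 0, 0.064],
    [0, 0, 0.064],
    [0, 0, 0.064],
    [0, 0, 0.064],
    [0, 0, 0.064],
    [0, 0, 0.065],
    [0, 0, 0.064],
    [0, 0, 0.065],
    [0, 0, 0],
    [0, 0, 0],
  ],
  gripper=[0.015, 0.015, 0.015, 0.015, 0.015, 0.015, 0.015, 0.015, 0.015, 0.015],
)

```text
t: 26.28
eef_pos: [0.5372, 0.1579, 0.2445]
eef_rot: [[0.958, -0.287, -0.003], [-0.287, -0.958, -0.002], [-0.003, 0.003, -1.0]]
force: [0.6, -1.1, -7.2]
opening: 0.0266
```

```bash
python3 - <<'E'
from h import *
s=state();np.save("hw.npy",s,allow_pickle=True);im=read_camera("wrist")[:,:,::-1];cv2.imwrite("pics/hw.png",im)
cv2.imwrite("pics/hwz.png",cv2.resize(im[120:420,80:480],(800,600),interpolation=cv2.INTER_CUBIC))
p=np.array(s["eef_pos"]);print(s["t"],p,p@JX,p@JY,np.array(s["eef_rot"]).round(4).tolist(),s["force"])
E
```

```text
26.275 [0.53718849 0.15787066 0.24447948] 0.46943191664249073 0.30516928913039865 [[0.958, -0.2867, -0.0034], [-0.2867, -0.958, -0.0024], [-0.0026, 0.0032, -1.0]] [ 0.56302503 -1.10318077 -7.21741715]
```

View pics/hwz.png

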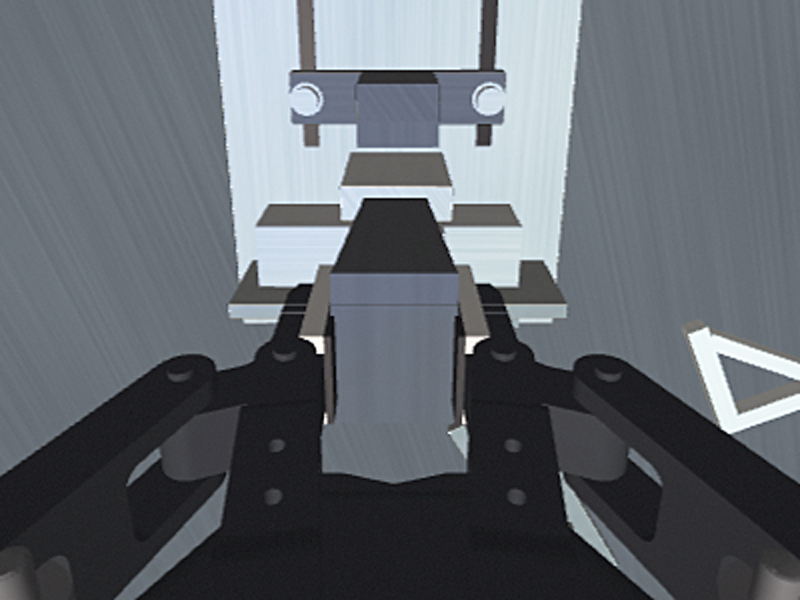

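The wedge is held point down with the dark sloping face toward the stop (rows 198-272; its foot edge is at row ~198). The top spans rows 272-425. That uses up the picture views, so I'll rely on numbers from here.

```bash
python3 - <<'E'
from h import *
s=np.load("hw.npy",allow_pickle=True).item();C=cam("wrist",s);im=cv2.imread("pics/hw.png",0);z=s["eef_pos"][2]
f=lambda c,r,z:round(float(onz(C,edge(im,c/2+80,r/2+120),z)@JY),4)
print("top +y",[f(c,272,z+.0158) for c in(360,395,430)],"top flat",[f(c,424,z+.0158) for c in(370,395,420)],"foot +y",[f(c,198,z-.1142) for c in(375,395,415)])
g=lambda c,r,z:round(float(onz(C,np.array([c,r])/2+[79.75,119.75],z)@JX),4)
print("top x",[g(c,274,z+.0158) for c in(330,460)],"foot x",[g(c,199,z-.1142) for c in(362,428)])
print("p20 foot",[f(c,152,.01) for c in(360,395,430)],"top",[f(c,185,.08) for c in(355,395,435)],"stop top",[f(c,146,.07) for c in(370,395,430)],"fence",[f(c,306,.07) for c in(270,530)],"tube",[f(c,204,.01) for c in(290,500)])
E
```

```text
top +y [0.3269, 0.3269, 0.3269] top flat [0.2859, 0.2877, 0.2872] foot +y [0.2977, 0.2977, 0.2977]
top x [0.4553, 0.4833] foot x [0.4546, 0.4839]
p20 foot [0.2858, 0.2858, 0.2858] top [0.2866, 0.2865, 0.2863] stop top [0.305, 0.305, 0.3051] fence [0.2099, 0.21] tube [0.2506, 0.2506]
```

Emit:
servo_tool(
  offset=[
    [0.0003, -0.0015, 0.01],
    [0.0003, -0.0015, 0.015],
    [0, 0, 0.01],
    [0, 0, 0],
    [0, 0, 0],
  ],
  delta_rot=[
    [0, 0, 0],
    [0, 0, 0],
    [0, 0, 0],
    [0, 0, 0],
    [0, 0, 0],
  ],
  gripper=[0.015, 0.015, 0.015, 0.015, 0.015],
)

```text
t: 26.95
eef_pos: [0.5401, 0.1614, 0.2116]
eef_rot: [[0.958, -0.287, 0.001], [-0.287, -0.958, 0.0], [0.001, -0.0, -1.0]]
force: [-0.6, -0.1, -7.3]
opening: 0.0269
```

```bash
python3 - <<'E'
from h import *
s=state();im=read_camera("wrist")[:,:,::-1].copy();im=cv2.cvtColor(im,cv2.COLOR_BGR2GRAY);C=cam("wrist",s);p=np.array(s["eef_pos"]);z=p[2]
f=lambda c,r,z:round(float(onz(C,edge(im,c/2+80,r/2+120),z)@JY),4)
print(p,p@JX,p@JY,np.array(s["eef_rot"])[:,2].round(4),s["force"].round(1))
print("top +y",[f(c,272,z+.0158) for c in(360,395,430)],"foot +y",[f(c,198,z-.1142) for c in(375,395,415)])
E
```

```text
[0.5400662  0.16136686 0.21156979] 0.47118722184986944 0.3093434386621312 [ 6.e-04  1.e-04 -1.e+00] [-0.6 -0.1 -7.3]
top +y [0.331, 0.331, 0.3309] foot +y [0.3023, 0.3023, 0.3023]
```

Emit:
servo_tool(
  offset=[
    [-0.0006, 0.0008, 0.008],
    [-0.0004, 0.0006, 0.009],
    [0, 0, 0.006],
    [0, 0, 0.004],
    [0, 0, 0],
  ],
  delta_rot=[
    [0, 0, 0],
    [0, 0, 0],
    [0, 0, 0],
    [0, 0, 0],
    [0, 0, 0],
  ],
  gripper=[0.015, 0.015, 0.015, 0.015, 0.015],
)

```text
t: 27.62
eef_pos: [0.5382, 0.1603, 0.184]
eef_rot: [[0.958, -0.287, -0.001], [-0.287, -0.958, -0.0], [-0.001, 0.0, -1.0]]
force: [-0.6, -0.3, -7.7]
opening: 0.0262
```

Emit:
servo_tool(
  offset=[
    [0, 0, 0.003],
    [0, 0, 0.003],
    [0, 0, 0.003],
    [0, 0, 0],
  ],
  delta_rot=[
    [0, 0, 0],
    [0, 0, 0],
    [0, 0, 0],
    [0, 0, 0],
  ],
  gripper=[0.015, 0.015, 0.015, 0.015],
)

```text
t: 28.12
eef_pos: [0.5381, 0.1603, 0.1751]
eef_rot: [[0.958, -0.287, -0.001], [-0.287, -0.958, -0.0], [-0.001, 0.0, -1.0]]
force: [0.6, -0.1, -6.6]
opening: 0.0263
```

Emit:
servo_tool(
  offset=[
    [0, 0.0005, 0.004],
    [0, 0.0005, 0.004],
    [0, 0.0005, 0.004],
    [0, 0.0005, 0.003],
    [0, 0, 0],
  ],
  delta_rot=[
    [0, 0, 0],
    [0, 0, 0],
    [0, 0, 0],
    [0, 0, 0],
    [0, 0, 0],
  ],
  gripper=[0.015, 0.015, 0.015, 0.015, 0.015],
)

```text
t: 28.75
eef_pos: [0.5376, 0.1583, 0.1601]
eef_rot: [[0.958, -0.287, -0.001], [-0.287, -0.958, -0.0], [-0.001, 0.0, -1.0]]
force: [-0.0, -0.3, -7.0]
opening: 0.0264
```

Emit:
servo_tool(
  offset=[
    [0, 0.0004, 0.002],
    [0, 0.0004, 0.002],
    [0, 0.0003, 0.002],
    [0, 0.0003, 0.002],
    [0, 0, 0],
  ],
  delta_rot=[
    [0, 0, 0],
    [0, 0, 0],
    [0, 0, 0],
    [0, 0, 0],
    [0, 0, 0],
  ],
  gripper=[0.015, 0.015, 0.015, 0.015, 0.015],
)

```text
t: 29.38
eef_pos: [0.5375, 0.1574, 0.1523]
eef_rot: [[0.958, -0.287, 0.0], [-0.287, -0.958, 0.0], [0.0, -0.001, -1.0]]
force: [0.8, 1.0, -6.9]
opening: 0.0264
```

Emit:
servo_tool(
  offset=[
    [0, 0.0002, 0.002],
    [0, 0.0002, 0.002],
    [0, 0, 0.001],
    [0, 0, 0],
  ],
  delta_rot=[
    [0, 0, 0],
    [0, 0, 0],
    [0, 0, 0],
    [0, 0, 0],
  ],
  gripper=[0.015, 0.015, 0.015, 0.015],
)

```text
t: 29.88
eef_pos: [0.5373, 0.1565, 0.1472]
eef_rot: [[0.958, -0.287, -0.0], [-0.287, -0.958, -0.0], [0.0, 0.0, -1.0]]
force: [-0.3, -1.3, -6.7]
opening: 0.0266
```

Emit:
servo_tool(
  offset=[
    [0, 0.0002, 0.001],
    [0, 0.0002, 0.001],
    [0, 0.0001, 0.001],
    [0, 0, 0],
  ],
  delta_rot=[
    [0, 0, 0],
    [0, 0, 0],
    [0, 0, 0],
    [0, 0, 0],
  ],
  gripper=[0.015, 0.015, 0.015, 0.015],
)

```text
t: 30.38
eef_pos: [0.5376, 0.1558, 0.1456]
eef_rot: [[0.958, -0.288, 0.001], [-0.288, -0.958, 0.0], [0.001, -0.001, -1.0]]
force: [-2.7, -2.1, 5.9]
opening: 0.0263
```

Emit:
servo_tool(
  offset=[
    [0, 0, 0.001],
    [0, 0, 0.001],
    [0, 0, 0],
  ],
  delta_rot=[
    [0, 0, 0],
    [0, 0, 0],
    [0, 0, 0],
  ],
  gripper=[0.015, 0.015, 0.015],
)

```text
t: 30.75
eef_pos: [0.5378, 0.1554, 0.145]
eef_rot: [[0.958, -0.288, 0.001], [-0.288, -0.958, 0.001], [0.001, -0.001, -1.0]]
force: [-5.8, -3.9, 15.1]
opening: 0.0264
```

```bash
cat > chk.py <<'E'
from h import *
s=state();bgr=read_camera("wrist")[:,:,::-1].copy();im=cv2.cvtColor(bgr,cv2.COLOR_BGR2GRAY);C=cam("wrist",s);p=np.array(s["eef_pos"])
cv2.imwrite("pics/chk%d.png"%int(s["t"]*100),bgr)
print(s["t"],p.round(4),"XY",p@JX,p@JY,"F",s["force"].round(1),"Fjig",round(s["force"]@JX,1),round(s["force"]@JY,1))
def at(n,X,Y,z,w=4):
    q=proj(C,[X*JX+Y*JY+[0,0,z]])[0]
    if not(5<q[0]<555 and 5<q[1]<415):print(n,X,"off",q.round());return
    e=edge(im,q[0],q[1],w);print(n,round(X-.47,3),"px",q.round(1),"Y",round(float(onz(C,e,z)@JY),4),"contrast",int(np.ptp(im[int(q[1])-w:int(q[1])+w+1,int(q[0])])))
for X in(.40,.42,.52,.54):at("tubelow",X,.2503,.01);at("tubeup",X,.2503,.05)
for X in(.40,.42,.52,.54):at("fencetop",X,.21,.07)
for X in(.45,.49):at("p20foot",X,.2857,.01)
E
python3 chk.py
```

```text
30.75 [0.5378 0.1554 0.145 ] XY 0.4707395934136825 0.30302170963061775 F [-5.8 -3.9 15.1] Fjig -4.5 -5.4
tubelow -0.07 px [206.5 254.8] Y 0.2499 contrast 132
tubeup -0.07 px [196.  275.6] Y 0.2497 contrast 130
tubelow -0.05 px [226.4 254.8] Y 0.2499 contrast 133
tubeup -0.05 px [218.9 275.5] Y 0.2501 contrast 134
tubelow 0.05 px [326.3 254.5] Y 0.2498 contrast 125
tubeup 0.05 px [333.8 275.2] Y 0.2503 contrast 85
tubelow 0.07 px [346.2 254.5] Y 0.2498 contrast 116
tubeup 0.07 px [356.7 275.1] Y 0.2501 contrast 141
fencetop -0.07 px [193.9 329.8] Y 0.2129 contrast 4
fencetop -0.05 px [217.5 329.8] Y 0.2095 contrast 6
fencetop 0.05 px [335.4 329.4] Y 0.2093 contrast 7
fencetop 0.07 px [359.  329.3] Y 0.2109 contrast 4
p20foot -0.02 px [255.5 221.5] Y 0.281 contrast 14
p20foot 0.02 px [297.  221.4] Y 0.2805 contrast 33
```

Emit:
servo_tool(
  offset=[
    [-0.0005, 0.0003, 0.0008],
    [0, 0, 0],
    [0, 0, 0],
  ],
  delta_rot=[
    [0, 0, 0],
    [0, 0, 0],
    [0, 0, 0],
  ],
  gripper=[0.015, 0.015, 0.015],
)

```text
t: 31.18
eef_pos: [0.5378, 0.1553, 0.1449]
eef_rot: [[0.958, -0.288, 0.002], [-0.288, -0.958, 0.001], [0.002, -0.002, -1.0]]
force: [-5.8, -4.5, 17.3]
opening: 0.0269
```

```bash
python3 chk.py | grep -v fence
```

```text
31.175 [0.5378 0.1553 0.1449] XY 0.470742470251176 0.3028703372707091 F [-5.8 -4.5 17.3] Fjig -4.3 -5.9
tubelow -0.07 px [206.2 254.9] Y 0.2498 contrast 137
tubeup -0.07 px [195.8 275.6] Y 0.2498 contrast 131
tubelow -0.05 px [226.2 254.9] Y 0.2497 contrast 137
tubeup -0.05 px [218.8 275.6] Y 0.2499 contrast 140
tubelow 0.05 px [326.1 254.5] Y 0.2499 contrast 125
tubeup 0.05 px [333.7 275.2] Y 0.2503 contrast 83
tubelow 0.07 px [346.1 254.5] Y 0.2498 contrast 115
tubeup 0.07 px [356.6 275.1] Y 0.2498 contrast 126
p20foot -0.02 px [255.4 221.5] Y 0.2794 contrast 11
p20foot 0.02 px [296.8 221.4] Y 0.2806 contrast 30
```

Emit:
servo_tool(
  offset=[
    [-0.0005, 0.0003, 0.001],
    [-0.0005, 0.0003, 0.0008],
    [0, 0, 0],
    [0, 0, 0],
  ],
  delta_rot=[
    [0, 0, 0],
    [0, 0, 0],
    [0, 0, 0],
    [0, 0, 0],
  ],
  gripper=[0.015, 0.015, 0.015, 0.015],
)

```text
t: 31.72
eef_pos: [0.5377, 0.1551, 0.1445]
eef_rot: [[0.958, -0.288, 0.005], [-0.288, -0.958, 0.002], [0.004, -0.004, -1.0]]
force: [-5.7, -4.6, 24.3]
opening: 0.0263
```

```bash
python3 chk.py | grep -v -e fence -e tubeup
```

```text
31.725 [0.5377 0.1551 0.1445] XY 0.4707234633488902 0.3026835779069974 F [-5.7 -4.6 24.3] Fjig -4.2 -6.0
tubelow -0.07 px [205.9 255.2] Y 0.2498 contrast 127
tubelow -0.05 px [225.9 255.1] Y 0.2497 contrast 122
tubelow 0.05 px [326.  254.7] Y 0.2498 contrast 129
tubelow 0.07 px [345.9 254.6] Y 0.25 contrast 121
p20foot -0.02 px [255.1 221.7] Y 0.2794 contrast 9
p20foot 0.02 px [296.6 221.5] Y 0.2805 contrast 26
```

Emit:
servo_tool(
  offset=[
    [0, 0, -0.0003],
    [0, 0, 0],
    [0, 0, 0],
    [0, 0, 0],
    [0, 0, 0],
    [0, 0, 0],
  ],
  delta_rot=[
    [0, 0, 0],
    [0, 0, 0],
    [0, 0, 0],
    [0, 0, 0],
    [0, 0, 0],
    [0, 0, 0],
  ],
  gripper=[0.015, 0.015, 0.015, 0.015, 0.015, 0.015],
)

```text
t: 32.52
eef_pos: [0.5377, 0.1551, 0.1446]
eef_rot: [[0.958, -0.288, 0.005], [-0.288, -0.958, 0.002], [0.004, -0.003, -1.0]]
force: [-6.1, -4.9, 22.6]
opening: 0.0265
```

```bash
python3 chk.py | grep -v -e fence -e tubeup; python3 - <<'E'
from h import *
C={c:cam(c) for c in["scene","side"]}
for c in C:
    im=read_camera(c)[:,:,::-1];d=cv2.absdiff(im,cv2.imread(f"pics/{c}0.png")).max(2)>40
    n,_,st,ce=cv2.connectedComponentsWithStats(d.astype(np.uint8));print(c,[(s[:5].tolist()) for s in st[1:] if s[4]>60])
E
```

```text
32.525 [0.5377 0.1551 0.1446] XY 0.4707325769917596 0.3027142276328626 F [-6.1 -4.9 22.6] Fjig -4.5 -6.4
tubelow -0.07 px [205.9 255.2] Y 0.2498 contrast 124
tubelow -0.05 px [225.9 255.1] Y 0.2497 contrast 123
tubelow 0.05 px [325.9 254.7] Y 0.2498 contrast 128
tubelow 0.07 px [345.9 254.6] Y 0.25 contrast 121
p20foot -0.02 px [255.1 221.7] Y 0.2795 contrast 11
p20foot 0.02 px [296.6 221.5] Y 0.2805 contrast 25
scene [[192, 0, 17, 40, 267], [260, 0, 18, 8, 88], [270, 0, 37, 42, 646], [356, 0, 46, 33, 720], [159, 10, 31, 33, 231], [310, 14, 9, 16, 85], [152, 35, 11, 12, 75], [285, 38, 23, 27, 283], [147, 49, 18, 20, 73], [195, 51, 7, 26, 66], [167, 53, 25, 16, 72], [157, 58, 12, 24, 69], [167, 58, 13, 24, 70], [295, 59, 19, 27, 371], [318, 68, 22, 18, 75], [300, 116, 30, 60, 887], [292, 171, 17, 29, 205], [227, 203, 15, 25, 255], [201, 227, 18, 18, 108], [189, 239, 24, 30, 235]]
side [[0, 0, 41, 116, 1963], [0, 0, 93, 207, 6787], [67, 0, 12, 21, 96], [83, 0, 175, 172, 6890], [231, 192, 21, 15, 160], [18, 199, 46, 15, 332], [51, 210, 20, 19, 105], [280, 215, 9, 17, 84], [42, 219, 36, 58, 676], [80, 228, 15, 48, 113], [1, 232, 9, 35, 98], [308, 239, 16, 12, 81], [319, 249, 19, 16, 136], [20, 276, 15, 15, 103], [40, 278, 26, 11, 168]]
```

Only the arm, the parts taken from the rack and the jig area have changed, and the bystanders haven't moved. The wedge is jammed, the tube is home and the push is steady at 22.6 N, so I'm handing in.

```bash
python3 -c "
from rig import *
print(sign_off()); s=state();print(s['t'],s['force'],s['opening'])"
```

```text
the job is handed in; nothing more can be done
None
the job is handed in; nothing more can be done
```

The tube is clamped against the fence, and the job was handed in at about 32.6 s with the wedge still gripped and pressed down.

- **Packers:** I measured 83.3 mm from the fence to the foot of the stop. Less the 40 mm tube and 35 mm of packers, that leaves 8.3 mm for the wedge, so I used the 15 and 20 mm packers. I put the 15 mm in first, against the tube, then the 20 mm, and let go of each.
- **Wedge:** it went in point down with its sloping side to the stop. The last check showed it pressed at about 22.6 N with a steady pose. By arm height its foot is about 20 mm above the base plate, in the lower half of the stop block; 18.5 mm was expected.
- **Tube:** its stop-side face read 39.8–40.0 mm from the fence face, using the fence position from earlier pictures. The reading did not change as the push rose from 15 to 24 N.

**Not confirmed:**
- **Fence contact:** at the end the gripper hid the fence edge, so contact is inferred from the tube's position and the jam, not seen directly.
- **20 mm packer:** its foot edge was also hidden, and those final readings had too little contrast to use.
- **Wedge lean:** before entry the wedge looked about 1° tilted in the grip, which may be calibration error.
- **Side force:** about 4–6 N acted sideways at the wrist in each horizontal direction at the end.

The scene and side pictures show changes only at the arm, the rack and the jig, so the bystanders and look-alikes were not moved.

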